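Slide the loaded blade crate into its bay and bar it

TASK

Push the narrow crate of full blade tins along the bench, low down at its foot so that it slides and never tips, until it stands home against the back of the steel bay. Then push the swing stop's arm round, as far as it goes, so that it bars the way out behind the crate. Only push: lift and carry nothing, keep your fingers off the tins and the crate's upper rim, and leave everything else where it stands.

Things in the scene. Friction and masses are not known exactly. Their poses are not given: they have to be found in the camera images.
- crate: Narrow, heavy open crate of plain aluminium boards with dark corner posts, 80 mm along its own x, 160 mm along its own y, 78 mm high, 1.4 to 2.2 kg with its two tins. Origin: centre of its underside, on the bench; z up; x points roughly into the bay. It stands on two black runners only 62 mm long in x and 8 mm high, so it tips if pushed high. Sliding it takes 5 to 16 N.
- crate_push (a point): Middle of the smooth low board on the crate's long side that looks out of the bay: crate x = -40 mm, y = 0, 25 mm above the bench. The board runs the whole 160 mm along y, from 10 to 40 mm above the bench. Push here, along the crate's +x. Above it is an open gap, then the rim.
- crate_rim: The crate's upper rim: four boards round the top, from 58 to 78 mm above the crate's underside, fixed to the crate; same origin and axes as the crate. Not to be pushed with the fingers.
- tin_1: Red round tin for used blades, 66 mm wide and 80 mm high, standing loose in the crate's compartment on its own +y side; its top is 92 mm above the bench. Origin: centre of its underside.
- tin_2: The same kind of tin in the crate's compartment on its own -y side. Origin: centre of its underside.
- bay: Bay of bent sheet steel fixed to the bench, open toward the robot's left. Origin on the bench, where the crate's origin lies when it is home; x points straight into the bay (roughly to the robot's right), z up. Back stop: inner face at x = +40 mm, 45 mm high. Side guides: inner faces at y = +86 and -86 mm, 32 mm high, from x = -43 to +42 mm: 6 mm of play on each side of the crate.
- bay_mouth (a point): Middle of the bay's mouth, on the bench, at bay x = -83 mm: here the flared ends of the side guides are about 107 mm to either side of the bay's axis. The crate starts with its origin 130 to 170 mm short of home, up to 12 mm off the bay's axis and turned by up to 0.12 rad.
- stop_lever (a joint): Angle of the swing stop's arm (rad, 0 to 1.48) about a vertical pin. 0: the arm points out of the bay, along the bay's -x, beside the crate's path on the far side; it grows counter-clockwise seen from above; 1.48 (its end stop): the arm lies across the mouth behind the crate, nearly along the bay's -y. It is stiff, stays where it is left and needs about 2 N at the knob. It starts between 0 and 0.08.
- stop_pivot (a point): Axis of the stop's vertical pin, 45 mm above the bench, 62 mm in front of the bay's origin (bay x = -62 mm) and 140 mm to its left, seen along the push (bay y = +140 mm). The round hub has a radius of 15 mm, top at 55 mm.
- stop_knob (a point): Middle of the small upright red knob near the arm's free end, 170 mm from the pin, 62 mm above the bench. The knob is 25 mm in diameter, from 52 to 72 mm above the bench. The arm under it is 12 mm thick and lies 40 to 52 mm above the bench.
- stop_pad (a point): Middle of the outer face of the pad on the arm, 160 mm from the pin, 46 mm above the bench. The pad is on the arm's side away from the crate's path; its outer face is flat, 34 to 58 mm above the bench, 19 mm from the arm's middle line, from 75 to 186 mm from the pin. Push on this side, square to the arm, following the arc round the pin.
- label_roll: Bystander: white roll of labels, 77 mm wide, 55 mm high. Origin: centre of its underside.
- spray_bottle: Bystander: white spray bottle, 66 x 76 mm, 188 mm high. Origin: centre of its underside.
- white_cap: Bystander: white round bottle cap, 80 mm wide, 23 mm high. Origin: centre of its underside.
- collar: Bystander: pale open plastic collar, 73 mm wide, 58 mm high. Origin: centre of its underside.
- red_tape: Bystander: roll of red tape, 92 mm wide, 24 mm high. Origin: centre of its underside.
- screwdriver: Bystander: screwdriver with a yellow handle, 187 mm long along its own y, 23 mm thick. Origin: centre of its underside.
Things that resemble listed ones, but are neither listed nor needed, are in the scene too. What is shaped like the tin_2 but blue or green is not meant.

How it is judged:
By the outcome, as a careful person would: the job done as asked, in the order asked, and still so for the second after the job is handed in, with the robot touching nothing.
It also fails if it takes over 64 s, if anything falls off the work surface, if the arm or the gripper's body presses on something with over 40 N, if the wrist force passes 120 N, or if a joint passes its speed limit or range.

ROBOT

A 7-joint arm with a two-finger parallel gripper is mounted at the origin on a cart in front of the work surface, level with it; the furniture and walls round the work are solid. World frame = base frame: x ahead of the robot, y to its left, z up, the work surface at z = 0. Lengths are in m, angles in degrees, forces in N, time in s.
With the tool pointing down it reaches from about 0.425 to 0.8 m from the base axis. Payload 8.3 kg.
Tool frame: the origin (TCP) lies midway between the tips of the shut fingers; the grasp point (between the pads) lies 19 mm behind it; y points along the fingers, z is the direction in which the jaws open and shut, and the axes are right-handed (so a half turn about y gives the same grasp; the last joint's range is limited). The gripper opens to 85 mm and grips with 20 to 120 N. Pads are 22 mm wide; open, the fingers measure 114 mm over their backs; the gripper's body (76 mm by 85 mm) begins 54 mm behind the grasp point. The pads swing forward as they close: fully open they stand 13 mm farther back than shut.
Start: joints at [-79.979, 21.967, 0.94, 78.501, -0.361, 79.538, -2.664], TCP at [0.147, 0.607, 0.231] pointing down, gripper open.
Joint ranges: [-169.22, 169.22], [-14.56, 117.87], [-87.37, 89.26], [10.42, 133.3], [-82.24, 262.24], [0.94, 117.77], [-172.7, 172.7]. Speed limits (degrees/s): [136.94, 136.94, 172.46, 172.46, 180, 180, 180].

INTERFACE

Orientations are given as a 3x3 rotation matrix whose columns are the frame's x, y, z axes.
In Python, from rig import bot gives the robot as it stands.
- The arm moves only by the tool carry_out, never from a script. Its argument "deltas" is a list of rows, each a list of 3 entries, a list of its own where there are three numbers: the turn, a rotation vector about the world's x, y, z in degrees, then the shift along the world's x, y, z in mm, then the opening, from 0 (shut) to 1 (fully open). A call has exactly 10 rows; each row shifts and turns the commanded pose from where the row before left it; what a row does not reach is not made up. A row lasts 1/10 s, in which the tool goes at most 50 mm and 8.59 degrees, less where a joint would pass 70% of its speed; a pose out of reach is approached as far as the arm can. A call with a gripper value outside its range is refused whole. The fingers move at their own pace and stop on an object; "newtons" is the grip in N (left out, the last holds). Time passes only in rows, so rows that do not move let the fingers close, or fill a call up. It gives the time, the measured TCP pose, the force and the opening at its end, in the units of the state.
- bot.observe(): the state, without advancing time (a new reading comes with each control period).
- bot.camera(name): name is "scene" or "side" or "wrist"; returns the picture (420x560x3 uint8, red, green, blue); there is no depth.
- bot.get_calibration(name): a dict with "fx", "fy", "cx", "cy" (pixels), "k1" (the pictures are not rectified: a ray, as slopes to the right and down, at radius r is drawn at 1 + k1 r^2 times it, then the intrinsics apply), "origin" and "attitude" of the camera in the world; the wrist camera has in their place "mount" (4x4, takes a point from camera to tool coordinates, whose origin is the TCP and whose axes are the tool frame's). Camera axes: x right, y down, z forward; pixel columns grow to the right and rows downward; lengths in m; the calibration is good to about 2 mm. A picture is of the moment at which its call begins: read the wrist's pose just before it. get_calibration takes no time and is no camera call.
- bot.close_job(): hands the job in, once; it reports no verdict.
The state is a dict: "time_s": time; "joint_pos": joint angles; "qvel": joint speeds; "joint_torque": joint torques, N m; "tcp_pos": TCP position; "eef_rot": TCP orientation; "ft_force": force on the tool from outside, world axes, zero at the start; "ft_torque": the same for the moment, N m; "finger_gap": opening from 0.0 (shut) to 1.0 (fully open).
Only numpy, scipy, OpenCV 4.12 (cv2) and the standard library are available. Lean on these libraries where they do the work, as an engineer would, in place of code of your own. Each camera call takes 0.05 s, during which the arm holds its last target.

## Working session

There is one attempt and no reset: what is moved stays moved. The work goes in short steps, Python scripts to look and compute and a tool call to move; the robot and the scene stay as the last step left them, time stands still between calls to the robot, and variables do not carry over. Pictures are saved under pics/ and viewed, and the job is handed in when it is done.

Besides the shell and the picture viewer there is one more tool, called after "Request:" as name(argument=value, ...) on one line, values as JSON. carry_out: Moves the arm, as the interface text tells. Its arguments: {"type":"object","properties":{"deltas":{"type":"array","items":{"type":"array"}},"newtons":{"type":"number"}},"required":["deltas"]}

```bash
mkdir -p pics; ls; python3 - <<'E'
from rig import bot
import cv2
s=bot.observe()
print(s)
for n in ["scene","side","wrist"]:
    im=bot.camera(n); cv2.imwrite(f"pics/{n}0.png",im[:,:,::-1]); print(n,bot.get_calibration(n))
E
```

```text
pics
{'time_s': 0.0, 'joint_pos': array([-79.97907423,  22.01434537,   0.93955621,  78.56202725,
        -0.36133467,  79.53784004,  -2.66418836]), 'qvel': array([ 0.02304437,  0.02530951,  0.06480753, -0.05277357, -0.05271664,
        0.06436318,  0.0751842 ]), 'joint_torque': array([-5.93565619e-04, -6.27594066e+01,  8.43984727e-01, -3.71816254e+01,
        1.65629218e-02,  1.42439775e-02,  8.51660246e-06]), 'tcp_pos': array([0.14708492, 0.60692544, 0.23028324]), 'eef_rot': array([[ 9.71868676e-01, -4.21311684e-04,  2.35523032e-01],
       [-2.35523406e-01, -1.89764952e-03,  9.71866824e-01],
       [ 3.74813214e-05, -9.99998111e-01, -1.94349489e-03]]), 'ft_force': array([ 1.04307412, -0.01216241, -0.3832185 ]), 'ft_torque': array([-0.0253263 , -0.07512964,  0.02583384]), 'finger_gap': 0.9969388330247185}
scene {'fx': 493.9148681878447, 'fy': 493.9148681878447, 'cx': 270.51903393921, 'cy': 219.16989175125872, 'k1': 0.05561787235336609, 'origin': array([-0.22675949, -0.76650017,  0.84960314]), 'attitude': array([[ 0.70537872, -0.43605353,  0.55883645],
       [-0.70872283, -0.4201144
[... 241 characters left out ...]
677,  0.77428352]), 'attitude': array([[ 8.51662867e-01, -2.79094115e-01,  4.43595351e-01],
       [-5.24090028e-01, -4.53442181e-01,  7.20915967e-01],
       [-5.85603618e-05, -8.46461259e-01, -5.32450310e-01]])}
wrist {'fx': 350.0490355315398, 'fy': 350.0490355315398, 'cx': 280.2470547519802, 'cy': 210.62039076444523, 'k1': -0.01604564261456889, 'mount': array([[-1.62749567e-04,  9.55817031e-01,  2.93962204e-01,
        -7.49052475e-02],
       [-1.42071975e-04, -2.93962227e-01,  9.55817027e-01,
        -1.41996341e-01],
       [ 9.99999977e-01,  1.13795016e-04,  1.83637038e-04,
        -1.14581066e-04],
       [ 0.00000000e+00,  0.00000000e+00,  0.00000000e+00,
         1.00000000e+00]])}
```

View pics/scene0.png

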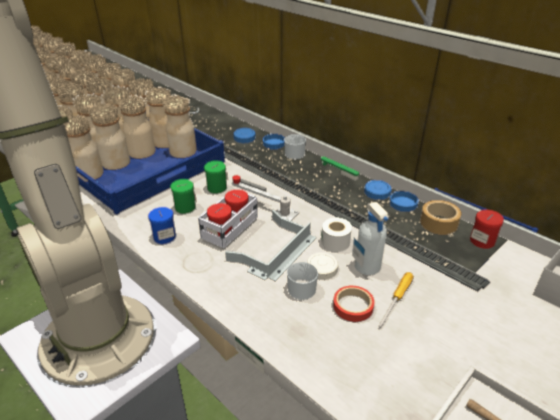

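View pics/side0.png

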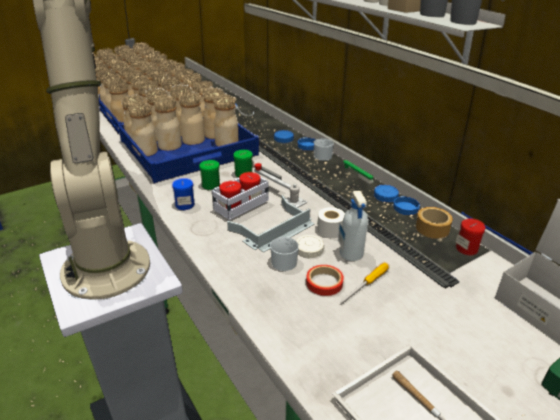

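View pics/wrist0.png

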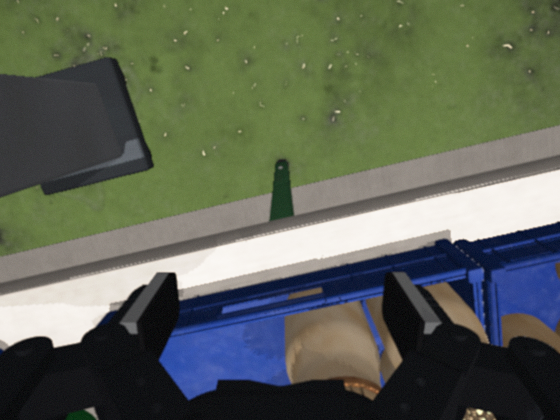

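```bash
python3 - <<'E'
import cv2
a=cv2.imread('pics/scene0.png')[155:285,140:330]; cv2.imwrite('pics/sc_crop.png',cv2.resize(a,None,fx=4,fy=4,interpolation=cv2.INTER_CUBIC))
a=cv2.imread('pics/side0.png')[140:255,165:330]; cv2.imwrite('pics/sd_crop.png',cv2.resize(a,None,fx=4.8,fy=4.8,interpolation=cv2.INTER_CUBIC))
E
```

```text
(no output)
```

View pics/sc_crop.png

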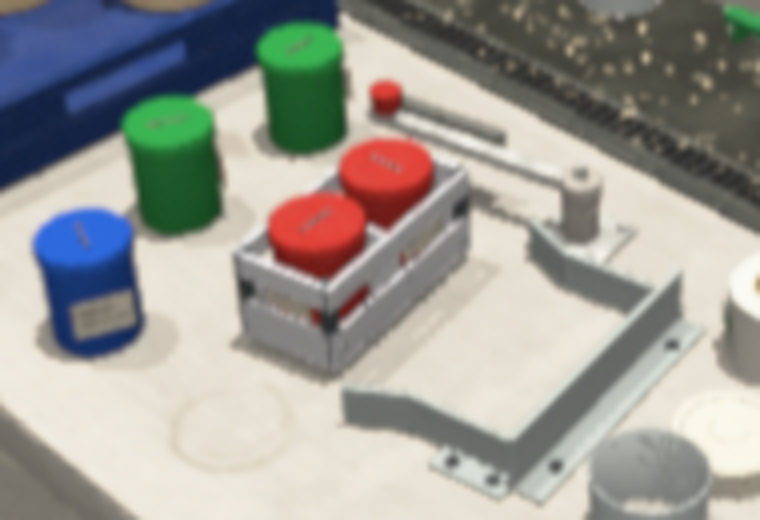

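View pics/sd_crop.png

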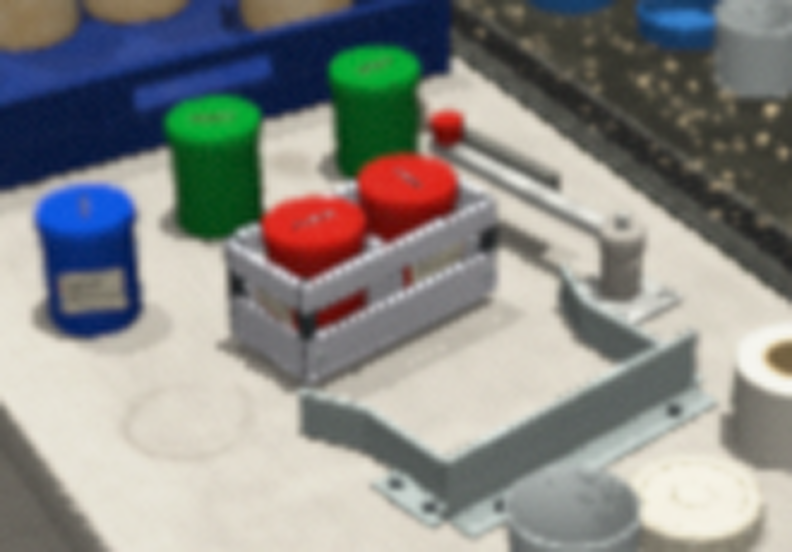

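```bash
cat > h.py <<'E'
import numpy as np, cv2
from scipy.optimize import least_squares
from rig import bot
C={n:bot.get_calibration(n) for n in ["scene","side"]}
def proj(n,P,c=None,R=None,o=None):
    c=c or C[n]; R=c['attitude'] if R is None else R; o=c['origin'] if o is None else o
    q=(np.atleast_2d(P)-o)@R; s=q[:,:2]/q[:,2:]; r2=(s**2).sum(1,keepdims=True); s=s*(1+c['k1']*r2)
    return s*[c['fx'],c['fy']]+[c['cx'],c['cy']]
def ray(n,px,z,c=None,R=None,o=None):
    c=c or C[n]; R=c['attitude'] if R is None else R; o=c['origin'] if o is None else o
    d=(np.array(px)-[c['cx'],c['cy']])/[c['fx'],c['fy']]; s=d.copy()
    for _ in range(8): s=d/(1+c['k1']*(s@s))
    v=R@np.array([s[0],s[1],1]); return o+v*(z-o[2])/v[2]
def wristpose(s):
    c=bot.get_calibration('wrist'); T=np.eye(4);T[:3,:3]=s['eef_rot'];T[:3,3]=s['tcp_pos']; M=T@c['mount']; return c,M[:3,:3],M[:3,3]
def W(p,P):
    c,s=np.cos(p[2]),np.sin(p[2]); P=np.atleast_2d(P).astype(float)
    return np.c_[p[0]+c*P[:,0]-s*P[:,1],p[1]+s*P[:,0]+c*P[:,1],P[:,2]]
def fit(obs,p0):
    f=lambda p:np.concatenate([(proj(n,W(p,np.array(P)/1000))-px).ravel() for n,P,px in obs])
    r=least_squares(f,p0,loss='soft_l1'); return r.x,f(r.x).reshape(-1,2)
E
cat > m1.py <<'E'
from h import *
sc=lambda u,v:(140+(u+.5)/4-.5,155+(v+.5)/4-.5)
sd=lambda u,v:(165+(u+.5)/4.8-.5,140+(v+.5)/4.8-.5)
A='scene';B='side'
crate=[(A,(40,-80,78),sc(333,285)),(A,(-40,-80,78),sc(237,255)),(A,(40,80,78),sc(468,172)),(A,(40,-80,10),sc(333,370)),(A,(-40,-80,10),sc(243,338)),(A,(40,80,10),sc(468,255)),
(B,(40,-80,78),sd(306,280)),(B,(-40,-80,78),sd(230,240)),(B,(40,80,78),sd(495,205)),(B,(40,-80,10),sd(307,380)),(B,(-40,-80,10),sd(233,343)),(B,(40,80,10),sd(494,293))]
bay=[(A,(-83,-107,32),sc(345,390)),(A,(-83,-107,0),sc(345,421)),(A,(-83,107,32),sc(530,225)),(A,(-62,140,55),sc(580,175)),(A,(40,-86,45),sc(513,438)),(A,(40,86,45),sc(680,275)),
(B,(-83,-107,32),sd(302,395)),(B,(-83,-107,0),sd(302,432)),(B,(-83,107,32),sd(566,270)),(B,(-62,140,55),sd(621,225)),(B,(40,-86,45),sd(445,460)),(B,(40,86,45),sd(692,335))]
p,r=fit(crate,[.5,0,-1.57]);print('crate',p,np.degrees(p[2]));print(r.round(1))
b,r=fit(bay,[.5,-.2,-1.57]);print('bay',b,np.degrees(b[2]));print(r.round(1))
c,s=np.cos(b[2]),np.sin(b[2]);d=p[:2]-b[:2];print('crate in bay',c*d[0]+s*d[1],-s*d[0]+c*d[1],p[2]-b[2])
k=[ray(A,sc(386,85),.072),ray(B,sd(447,115),.072)];print('knob',k)
pv=W(b,[-.062,.14,.045])[0];print('pivot',pv)
for q in k:
    e=q-pv;print('knob r',np.hypot(*e[:2]),'lever',np.arctan2(e[1],e[0])-(b[2]+np.pi))
print('green far',ray(A,sc(300,45),.08),ray(B,sd(375,65),.08))
print('green near',ray(A,sc(169,120),.08),ray(B,sd(214,115),.08))
print('blue',ray(A,sc(85,235),.08),ray(B,sd(86,207),.08))
E
python3 m1.py
```

```text
crate [ 0.44314259  0.07376497 -1.3433877 ] -76.97044541176116
[[-0.6  2.4]
 [-1.6  0.1]
 [ 0.3 -0.4]
 [ 1.3  1.6]
 [-0.5 -0.4]
 [ 1.  -1.3]
 [-0.2  1.7]
 [-1.7 -0. ]
 [ 0.7 -2. ]
 [ 0.8  0.7]
 [-0.8 -2.2]
 [ 1.  -1.4]]
bay [ 0.47163639 -0.07739689 -1.38737414] -79.490682698157
[[-0.9  0. ]
 [-0.   1.8]
 [ 0.6 -0.7]
 [ 0.9  1.8]
 [ 2.1 -2.3]
 [-2.9  1.9]
 [-0.6 -1.1]
 [ 0.   0.4]
 [-0.4 -1.2]
 [ 0.7  0.6]
 [ 3.6 -2.4]
 [-2.8  0.2]]
crate in bay -0.15382329926128513 -0.00044459826078511316 0.043986438579134646
knob [array([0.56994754, 0.18277287, 0.072     ]), array([0.5641015 , 0.17670129, 0.072     ])]
pivot [0.59797941 0.00909843 0.045     ]
knob r 0.17592213317799163 lever -0.023397582694758556
knob r 0.17099249214065199 lever 0.016022600067441495
green far [0.55454791 0.26135207 0.08      ] [0.55175265 0.25677813 0.08      ]
green near [0.42383265 0.24960082 0.08      ] [0.42192716 0.24678162 0.08      ]
blue [0.30216442 0.17852426 0.08      ] [0.29897594 0.17433669 0.08      ]
```

Request:
carry_out(deltas=[[[0, 0, 0], [0, 0, 35], 1], [[0, 0, 0], [0, 0, 35], 1], [[0, 0, -5], [30, -38, 0], 1], [[0, 0, -5], [30, -38, 0], 1], [[0, 0, -5], [30, -38, 0], 1], [[0, 0, -5], [30, -38, 0], 1], [[0, 0, -5], [30, -38, 0], 1], [[0, 0, -5], [30, -38, 0], 0.5], [[0, 0, -5], [30, -38, 0], 0.5], [[0, 0, -5], [30, -38, 0], 0.5]])

```text
time_s: 1.15
tcp_pos: [0.3879, 0.3015, 0.3012]
eef_rot: [[0.59, -0.0, 0.807], [-0.807, 0.0, 0.59], [-0.0, -1.0, -0.0]]
ft_force: [0.8, 0.5, 0.5]
finger_gap: 0.519
```

Request:
carry_out(deltas=[[[0, 0, -4.3], [15, -37, 0], 0.5], [[0, 0, -4.3], [15, -37, 0], 0.5], [[0, 0, -4.3], [15, -37, 0], 0.5], [[0, 0, -4.3], [15, -37, 0], 0.5], [[0, 0, -4.3], [15, -37, 0], 0.5], [[0, 0, -4.3], [15, -37, 0], 0.5], [[0, 0, 0], [0, 0, 0], 0.5], [[0, 0, 0], [0, 0, 0], 0.5], [[0, 0, 0], [0, 0, 0], 0.5], [[0, 0, 0], [0, 0, 0], 0.5]])

```text
time_s: 2.15
tcp_pos: [0.4768, 0.0828, 0.3011]
eef_rot: [[0.186, -0.001, 0.982], [-0.982, 0.0, 0.186], [-0.0, -1.0, -0.0]]
ft_force: [0.4, 0.1, 0.1]
finger_gap: 0.501
```

```bash
python3 - <<'E'
from rig import bot
import cv2,pickle
s=bot.observe(); im=bot.camera('wrist')
pickle.dump(s,open('w1.pkl','wb')); print(s['time_s'],s['tcp_pos'],s['eef_rot'].round(3),s['finger_gap'],s['joint_pos'].round(0))
cv2.imwrite('pics/w1.png',cv2.resize(im[:,:,::-1],(800,600),interpolation=cv2.INTER_CUBIC)); cv2.imwrite('pics/w1raw.png',im[:,:,::-1])
E
```

```text
2.15 [0.47678747 0.08282223 0.30108711] [[ 0.186 -0.001  0.982]
 [-0.982  0.     0.186]
 [-0.    -1.    -0.   ]] 0.5014874419131855 [-45.   2.  32.  94.  -1.  84.  -1.]
```

View pics/w1.png

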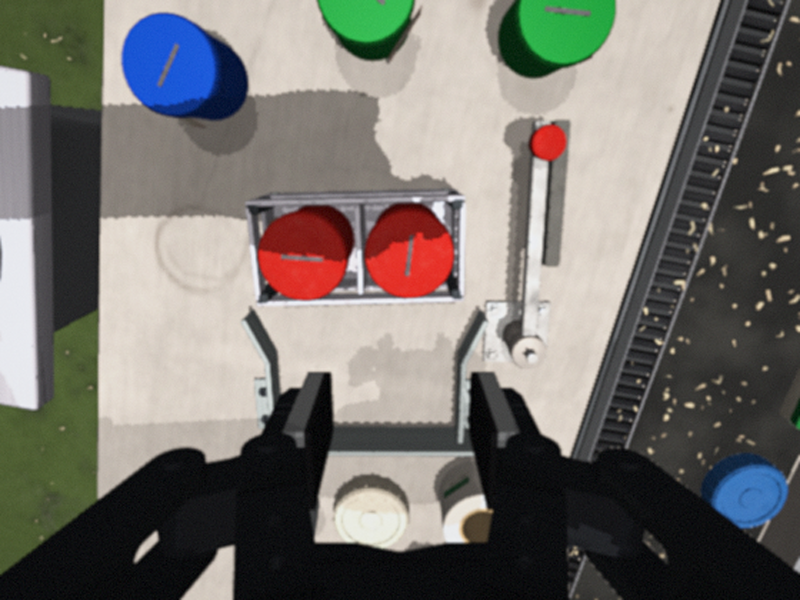

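```bash
python3 - <<'E'
import cv2
a=cv2.imread('pics/w1raw.png')
cv2.imwrite('pics/w1c.png',cv2.resize(a[125:225,165:335],None,fx=4.7,fy=4.7,interpolation=cv2.INTER_CUBIC))
cv2.imwrite('pics/w1d.png',cv2.resize(a[80:330,320:420],None,fx=2.4*1,fy=2.4,interpolation=cv2.INTER_CUBIC))
E
```

```text
(no output)
```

View pics/w1c.png

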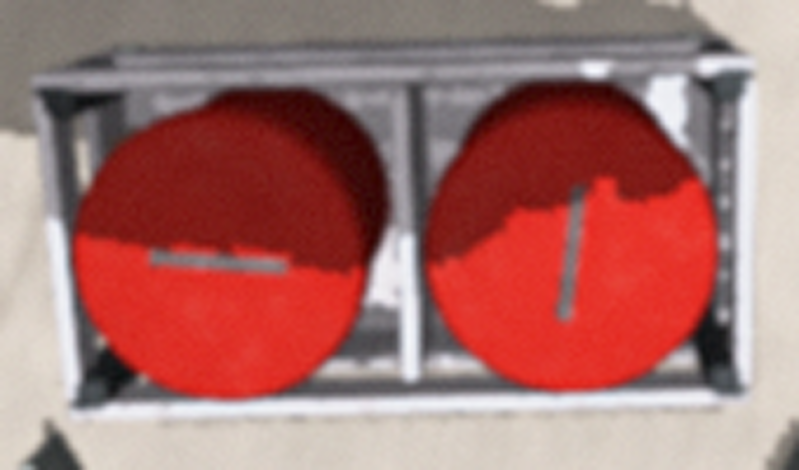

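View pics/w1d.png

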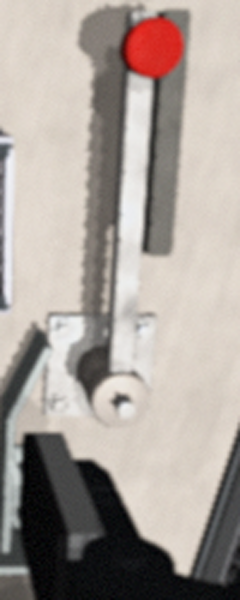

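```bash
cat > m2.py <<'E'
from h import *
import pickle
s=pickle.load(open('w1.pkl','rb')); c,R,o=wristpose(s)
cc=lambda u,v:(165+(u+.5)/4.7-.5,125+(v+.5)/4.7-.5)
v8=lambda u,v:((u+.5)*.7-.5,(v+.5)*.7-.5)
w=lambda px,z:ray('w',px,z,c,R,o)
q=np.array([w(cc(*p),.078) for p in [(35,75),(752,58),(750,402),(72,418)]])
print(q.round(4)); print('sizes',[np.linalg.norm(q[i]-q[(i+1)%4]).round(4) for i in range(4)])
m=q.mean(0); d=(q[1]+q[2]-q[0]-q[3]); print('crate c',m,'yaw',np.degrees(np.arctan2(d[1],d[0]))-90)
dx=(q[2]+q[3]-q[0]-q[1]); print('yaw2',np.degrees(np.arctan2(dx[1],dx[0])))
fl,fr=w(v8(247,312),.032),w(v8(485,310),.032); e=fr-fl
print('flare',fl,fr,np.linalg.norm(e),'bayyaw',np.degrees(np.arctan2(e[1],e[0]))-90)
hub=w(v8(527,351),.055); kn=w(v8(548,142),.072); print('hub',hub,'knob',kn,np.linalg.norm((hub-kn)[:2]))
a,b=w(v8(340,452),.045),w(v8(460,451),.045);e=b-a; print('back',a,b,np.degrees(np.arctan2(e[1],e[0]))-90)
for n,p,z in [('gN',(365,5),.08),('gF',(560,22),.08),('blue',(168,62),.08)]: print(n,w(v8(*p),z))
E
python3 m2.py
```

```text
[[0.3602 0.0995 0.078 ]
 [0.5137 0.1323 0.078 ]
 [0.5307 0.0556 0.078 ]
 [0.3764 0.0223 0.078 ]]
sizes [np.float64(0.157), np.float64(0.0785), np.float64(0.1579), np.float64(0.0789)]
crate c [0.44523428 0.07745458 0.078     ] yaw -77.88309336174385
yaw2 -77.79750941640751
flare [ 0.35736221 -0.00230812  0.032     ] [0.55961009 0.03799335 0.032     ] 0.2062241861962579 bayyaw -78.73041608994384
hub [0.59735739 0.01600283 0.055     ] knob [0.56475826 0.17980648 0.072     ] 0.16701598389868627
back [ 0.45797766 -0.11682877  0.045     ] [ 0.56614963 -0.09517416  0.045     ] -78.67977040872053
gN [0.42372378 0.23901221 0.08      ]
gF [0.5502306  0.25321359 0.08      ]
blue [0.30020004 0.18162448 0.08      ]
```

Request:
carry_out(deltas=[[[-4.2, -0.8, 0], [-11, 13, 0], 0.5], [[-4.2, -0.8, 0], [-11, 13, 0], 0.5], [[-4.2, -0.8, 0], [-11, 13, 0], 0.5], [[-4.2, -0.8, 0], [-11, 14, 0], 0.5], [[0, 0, 0], [0, 0, -40], 0.5], [[0, 0, 0], [0, 0, -40], 0.5], [[0, 0, 0], [0, 0, -40], 0.5], [[0, 0, 0], [0, 0, -40], 0.5], [[0, 0, 0], [0, 0, -20], 0.5], [[0, 0, 0], [0, 0, 0], 0.5]])

```text
time_s: 3.2
tcp_pos: [0.4311, 0.134, 0.1187]
eef_rot: [[0.178, 0.051, 0.983], [-0.938, -0.292, 0.185], [0.297, -0.955, -0.004]]
ft_force: [0.2, 0.1, 0.6]
finger_gap: 0.501
```

```bash
cat > look.py <<'E'
from rig import bot
import cv2,pickle,sys
t=sys.argv[1]; n=sys.argv[2:]
s=bot.observe(); pickle.dump(s,open(f's_{t}.pkl','wb')); print(s['time_s'],s['tcp_pos'].round(4),s['ft_force'].round(1))
for k in n:
    im=bot.camera(k)[:,:,::-1]; cv2.imwrite(f'pics/{k}_{t}raw.png',im)
    if k=='wrist': im=cv2.resize(im,(800,600),interpolation=cv2.INTER_CUBIC)
    elif k=='scene': im=cv2.resize(im[145:295,140:340],None,fx=4,fy=4,interpolation=cv2.INTER_CUBIC)
    else: im=cv2.resize(im[120:255,165:345],None,fx=4.4,fy=4.4,interpolation=cv2.INTER_CUBIC)
    cv2.imwrite(f'pics/{k}_{t}.png',im)
E
python3 look.py a wrist side
```

```text
3.2 [0.4311 0.134  0.1187] [0.2 0.1 0.6]
```

View pics/wrist_a.png

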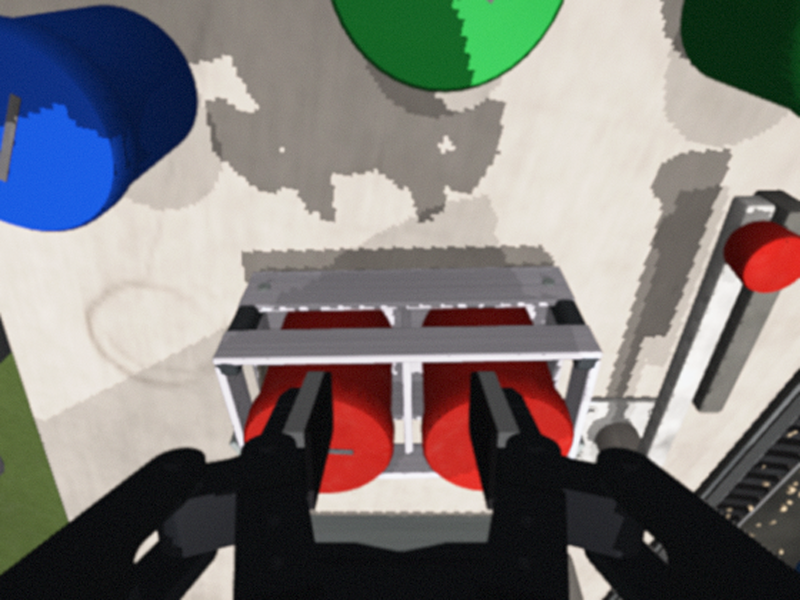

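View pics/side_a.png

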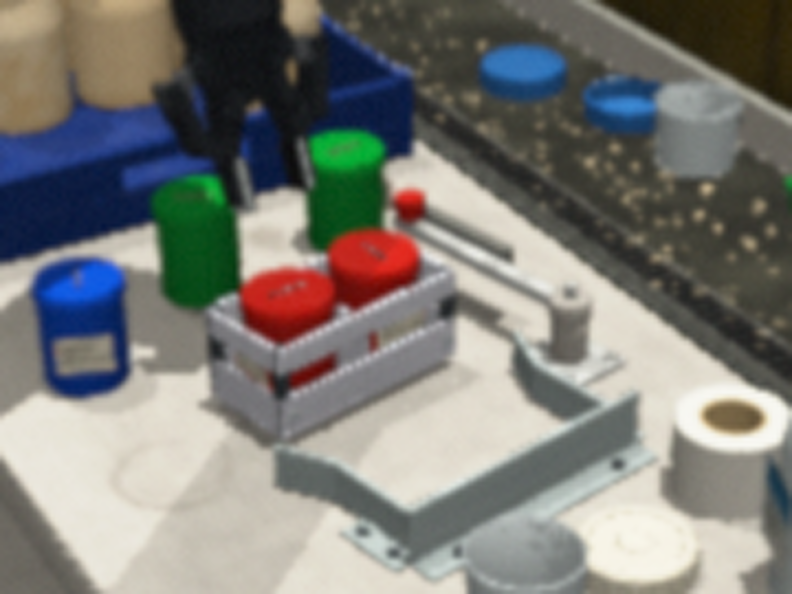

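```bash
cat > m3.py <<'E'
from h import *
import pickle,sys
U=np.array([.196,-.981]);L=np.array([.981,.196])
s=pickle.load(open('s_a.pkl','rb')); c,R,o=wristpose(s)
v8=lambda u,v:((u+.5)*.7-.5,(v+.5)*.7-.5)
def w(u,v,z,t=''):
    p=ray('w',v8(u,v),z,c,R,o); print(t,p.round(4),'along',(p[:2]@U).round(4),'lat',(p[:2]@L).round(4))
print('tcp along',s['tcp_pos'][:2]@U,s['tcp_pos'][:2]@L)
w(217,355,.078,'rimL');w(599,350,.078,'rimR')
w(237,303,.040,'lowtopL');w(576,300,.040,'lowtopR')
w(249,270,.010,'lowbotL');w(559,267,.010,'lowbotR')
w(447,90,.080,'gN lid front'); w(447,90,.0,'gN lid front0')
w(333,0,.08,'gN l');w(563,0,.08,'gN r')
E
python3 m3.py
```

```text
tcp along -0.04698217271342145 0.4491529955860134
rimL [0.3614 0.1024 0.078 ] along -0.0297 lat 0.3746
rimR [0.5118 0.134  0.078 ] along -0.0312 lat 0.5283
lowtopL [0.3591 0.1014 0.04  ] along -0.0291 lat 0.3721
lowtopR [0.514  0.1328 0.04  ] along -0.0295 lat 0.5303
lowbotL [0.3571 0.1011 0.01  ] along -0.0291 lat 0.3701
lowbotR [0.5138 0.1329 0.01  ] along -0.0296 lat 0.5301
gN lid front [0.4286 0.2182 0.08  ] along -0.13 lat 0.4632
gN lid front0 [0.4382 0.2036 0.    ] along -0.1138 lat 0.4698
gN l [0.394  0.2343 0.08  ] along -0.1527 lat 0.4325
gN r [0.4532 0.2456 0.08  ] along -0.1521 lat 0.4928
```

Request:
carry_out(deltas=[[[0, 0, 0], [0, 3, -20], 0.5], [[0, 0, 0], [0, 0, -20], 0.5], [[0, 0, 0], [0, 0, -20], 0.5], [[0, 0, 0], [0, 0, -15], 0.5], [[0, 0, 0], [0, 0, -10], 0.5], [[0, 0, 0], [0, 0, -8], 0.5], [[0, 0, 0], [0, 0, -6], 0.5], [[0, 0, 0], [0, 0, 0], 0.5], [[0, 0, 0], [0, 0, 0], 0.5], [[0, 0, 0], [0, 0, 0], 0.5]])

```text
time_s: 4.3
tcp_pos: [0.4336, 0.1376, 0.0228]
eef_rot: [[0.175, 0.056, 0.983], [-0.94, -0.288, 0.184], [0.294, -0.956, 0.002]]
ft_force: [-0.7, -0.0, 0.7]
finger_gap: 0.499
```

```bash
python3 look.py b wrist side
```

```text
4.3 [0.4336 0.1376 0.0228] [-0.7 -0.   0.7]
```

View pics/wrist_b.png

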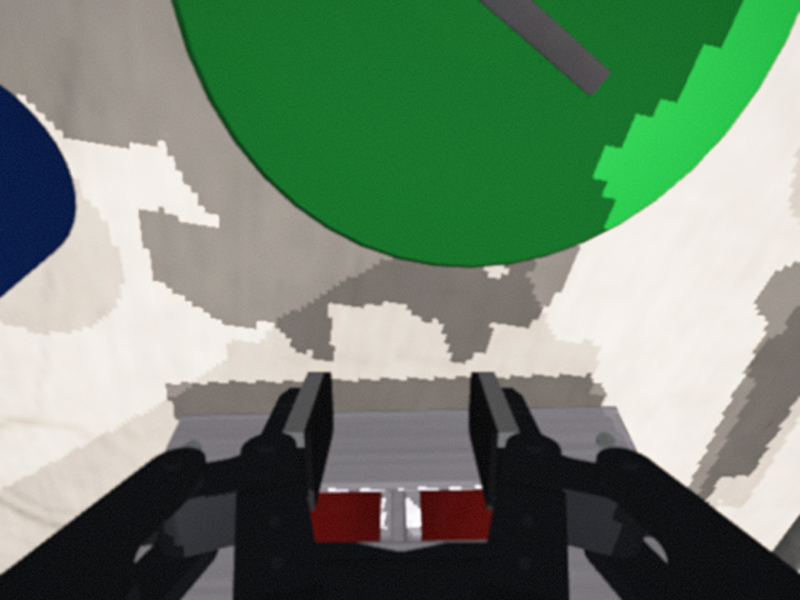

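View pics/side_b.png

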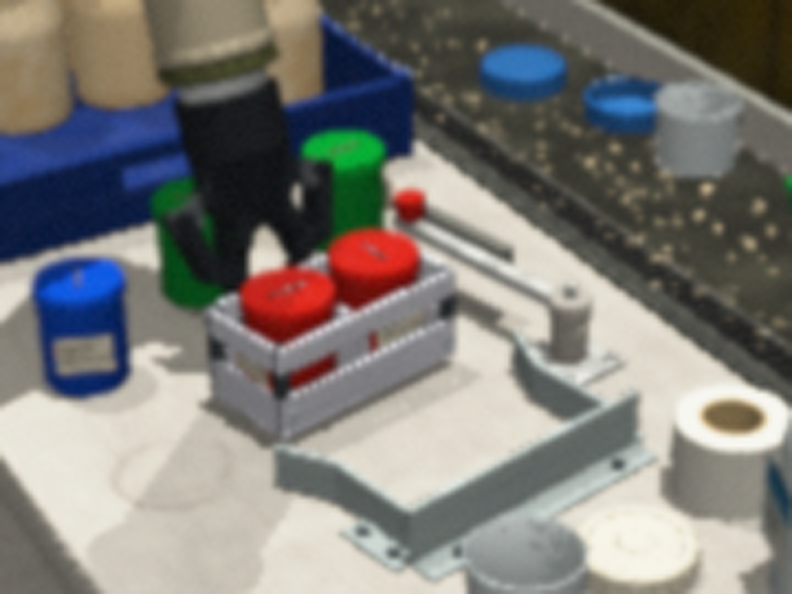

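Request:
carry_out(deltas=[[[0, 0, 0.5], [0, -2, -2], 0.5], [[0, 0, 0], [0, -4, -1], 0.5], [[0, 0, 0], [0.6, -3, 0], 0.5], [[0, 0, 0], [0.6, -3, 0], 0.5], [[0, 0, 0], [0.6, -3, 0], 0.5], [[0, 0, 0], [0.6, -3, 0], 0.5], [[0, 0, 0], [0.8, -4, 0], 0.5], [[0, 0, 0], [0.8, -4, 0], 0.5], [[0, 0, 0], [1, -5, 0], 0.5], [[0, 0, 0], [1, -5, 0], 0.5]])

```text
time_s: 5.4
tcp_pos: [0.4394, 0.1043, 0.0193]
eef_rot: [[0.186, 0.059, 0.981], [-0.939, -0.284, 0.195], [0.291, -0.957, 0.003]]
ft_force: [-2.4, 9.5, -1.2]
finger_gap: 0.499
```

```bash
python3 look.py c wrist side
```

```text
5.4 [0.4394 0.1043 0.0193] [-2.4  9.5 -1.2]
```

View pics/wrist_c.png

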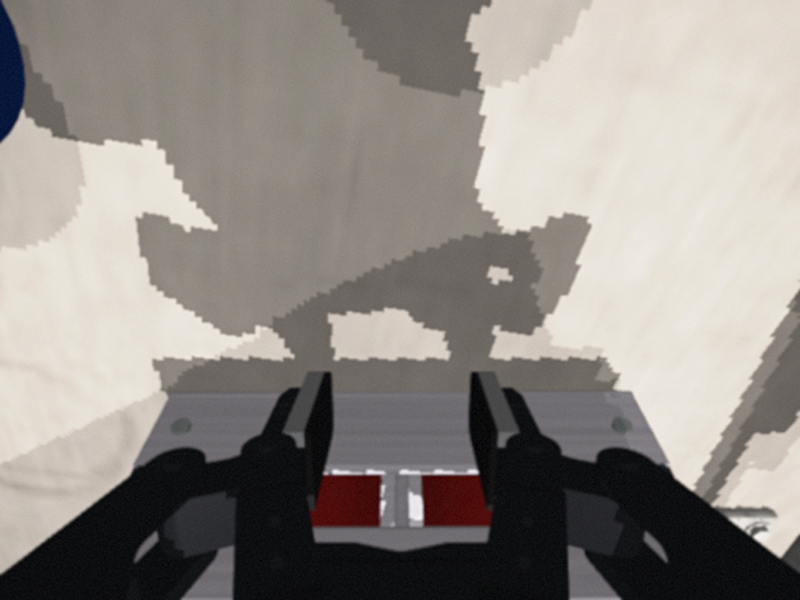

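View pics/side_c.png

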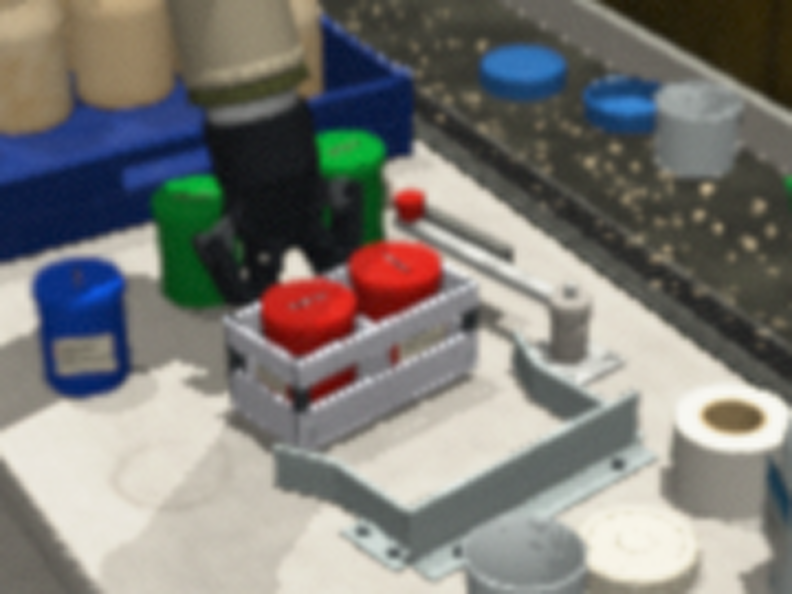

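Request:
carry_out(deltas=[[[0, 0, 0], [1.2, -5.9, 0], 0.5], [[0, 0, 0], [1.2, -5.9, 0], 0.5], [[0, 0, 0], [1.2, -5.9, 0], 0.5], [[0, 0, 0], [1.2, -5.9, 0], 0.5], [[0, 0, 0], [1.2, -5.9, 0], 0.5], [[0, 0, 0], [1.2, -5.9, 0], 0.5], [[0, 0, 0], [1.2, -5.9, 0], 0.5], [[0, 0, 0], [1.2, -5.9, 0], 0.5], [[0, 0, 0], [1.2, -5.9, 0], 0.5], [[0, 0, 0], [1.2, -5.9, 0], 0.5]])

```text
time_s: 6.5
tcp_pos: [0.4515, 0.0451, 0.0193]
eef_rot: [[0.186, 0.059, 0.981], [-0.939, -0.285, 0.195], [0.291, -0.957, 0.003]]
ft_force: [-2.1, 10.1, 0.6]
finger_gap: 0.498
```

```bash
python3 look.py d wrist scene side
```

```text
6.5 [0.4515 0.0451 0.0193] [-2.1 10.1  0.6]
```

View pics/scene_d.png

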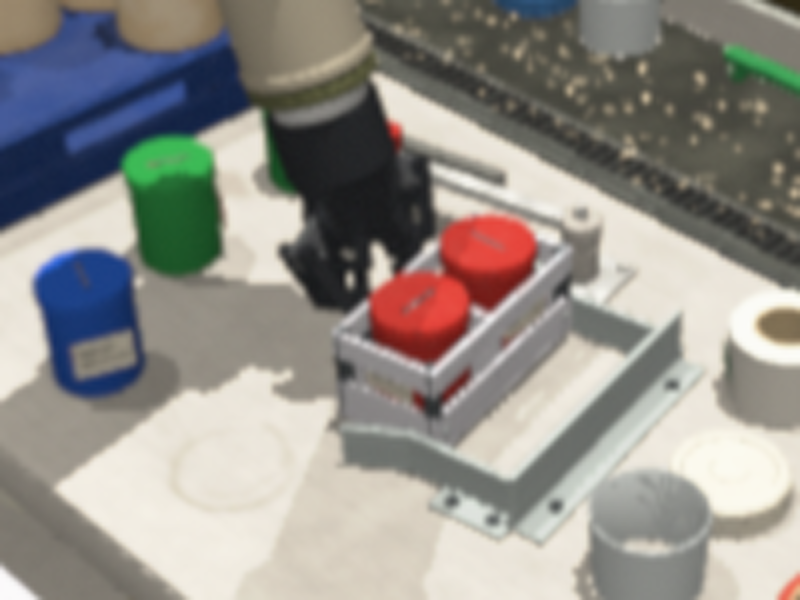

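View pics/side_d.png

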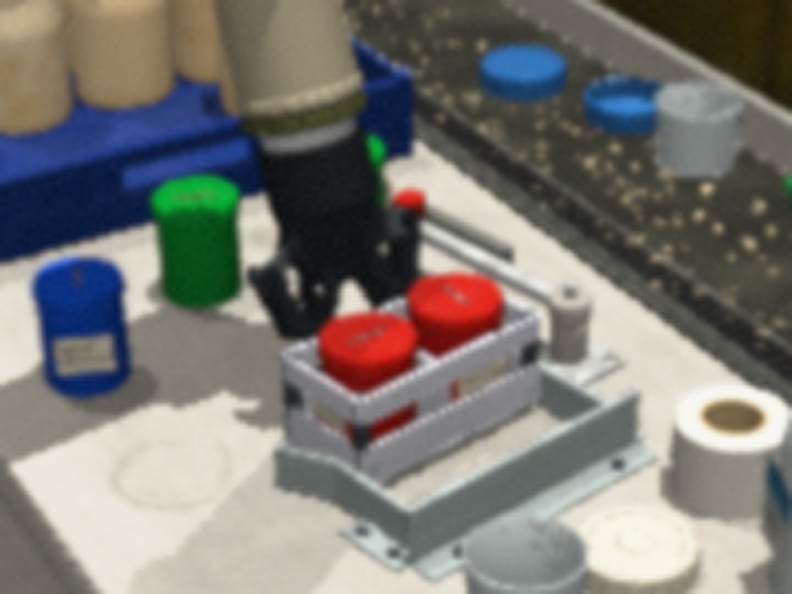

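View pics/wrist_d.png

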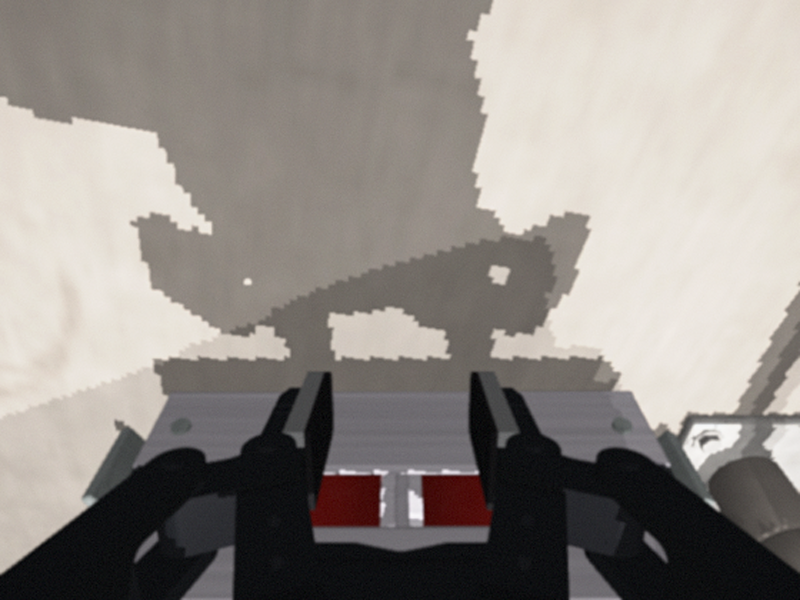

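```bash
sed -e "s/s_a.pkl/s_d.pkl/" -e '/^w(/d' m3.py > m4.py; cat >> m4.py <<'E'
w(118,423,.032,'flareL');w(658,423,.032,'flareR');w(85,497,.032,'L2')
w(169,394,.010,'low L');w(632,392,.010,'low R')
w(181,426,.028,'bolt L');w(621,425,.028,'bolt R')
E
python3 m4.py; python3 - <<'E'
import cv2
a=cv2.imread('pics/wrist_draw.png')
cv2.imwrite('pics/wd1.png',cv2.resize(cv2.hconcat([a[280:360,50:150],a[280:360,420:520]]),None,fx=4,fy=4,interpolation=cv2.INTER_CUBIC))
E
```

```text
tcp along 0.04420859358327702 0.45180295853241725
flareL [0.3698 0.0306 0.032 ] along 0.0424 lat 0.3688
flareR [0.5257 0.0612 0.032 ] along 0.043 lat 0.5278
L2 [ 0.3545 -0.0091  0.032 ] along 0.0784 lat 0.346
low L [0.3758 0.0218 0.01  ] along 0.0523 lat 0.3729
low R [0.5305 0.0531 0.01  ] along 0.0519 lat 0.5309
bolt L [0.3864 0.0282 0.028 ] along 0.0481 lat 0.3845
bolt R [0.5187 0.0545 0.028 ] along 0.0482 lat 0.5195
```

View pics/wd1.png

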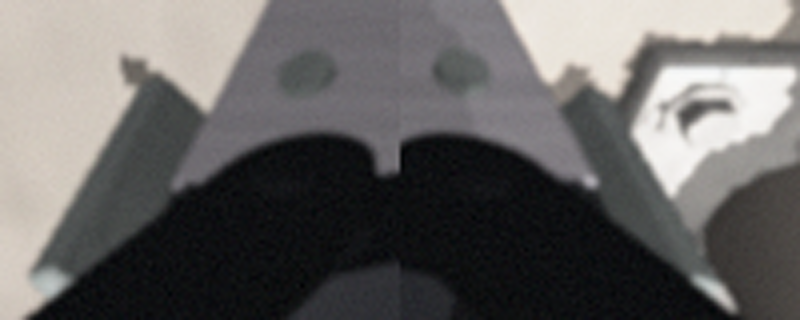

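```bash
cat >> m4.py <<'E'
print()
for u,v,z,t in [(59.5,347.5,.032,'L top'),(496,350,.032,'R top'),(87,299.5,0,'L bot'),(464.5,301,0,'R bot')]: w(u/.7,v/.7,z,t)
E
python3 m4.py|tail -4
```

```text
L top [ 0.3546 -0.0087  0.032 ] along 0.078 lat 0.3461
R top [0.5611 0.0295 0.032 ] along 0.081 lat 0.5562
L bot [ 0.3531 -0.0113  0.    ] along 0.0803 lat 0.3442
R bot [0.5603 0.028  0.    ] along 0.0823 lat 0.5552
```

Request:
carry_out(deltas=[[[0, 0, -0.3], [0.9, -5.9, 0], 0.5], [[0, 0, 0], [0.9, -5.9, 0], 0.5], [[0, 0, 0], [0.9, -5.9, 0], 0.5], [[0, 0, 0], [1, -5.9, 0], 0.5], [[0, 0, 0], [1, -5.9, 0], 0.5], [[0, 0, 0], [1, -5.9, 0], 0.5], [[0, 0, 0], [1.1, -5.9, 0], 0.5], [[0, 0, 0], [1.1, -5.9, 0], 0.5], [[0, 0, 0], [0.8, -4, 0], 0.5], [[0, 0, 0], [0.8, -4, 0], 0.5]])

```text
time_s: 7.65
tcp_pos: [0.4611, -0.0101, 0.0192]
eef_rot: [[0.181, 0.058, 0.982], [-0.939, -0.285, 0.19], [0.291, -0.957, 0.002]]
ft_force: [-2.4, 11.4, 1.0]
finger_gap: 0.497
```

```bash
python3 look.py e wrist scene side
```

```text
7.65 [ 0.4611 -0.0101  0.0192] [-2.4 11.4  1. ]
```

View pics/scene_e.png

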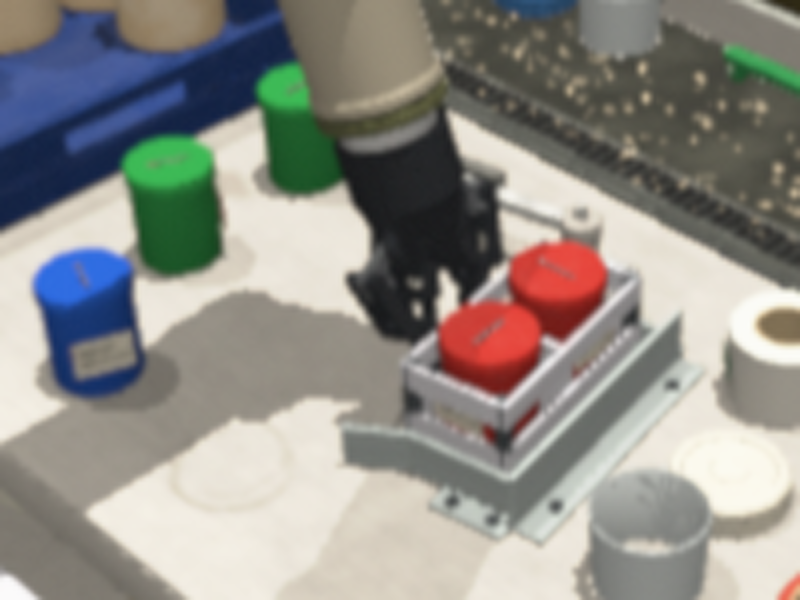

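View pics/side_e.png

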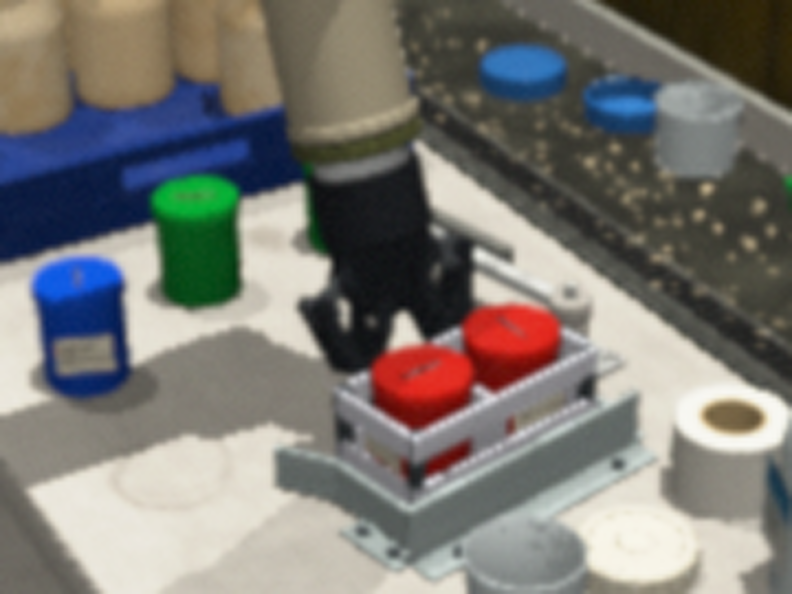

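View pics/wrist_e.png

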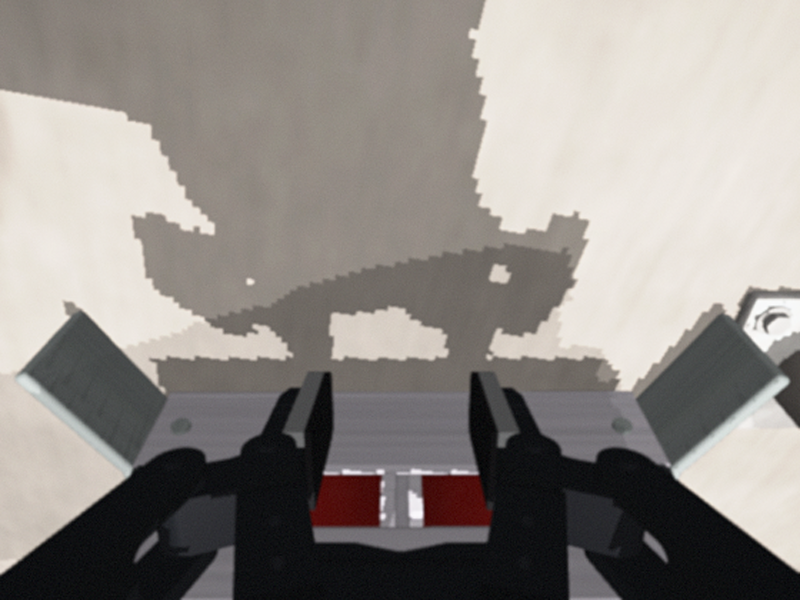

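Request:
carry_out(deltas=[[[0, 0, 0], [0.4, -2, 0], 0.5], [[0, 0, 0], [0.4, -2, 0], 0.5], [[0, 0, 0], [0.4, -2, 0], 0.5], [[0, 0, 0], [0.4, -2, 0], 0.5], [[0, 0, 0], [0.3, -1.5, 0], 0.5], [[0, 0, 0], [0.2, -1, 0], 0.5], [[0, 0, 0], [0.2, -1, 0], 0.5], [[0, 0, 0], [0.2, -1, 0], 0.5], [[0, 0, 0], [0.1, -0.5, 0], 0.5], [[0, 0, 0], [0.1, -0.5, 0], 0.5]])

```text
time_s: 8.8
tcp_pos: [0.4638, -0.0234, 0.0192]
eef_rot: [[0.181, 0.058, 0.982], [-0.939, -0.285, 0.19], [0.291, -0.957, 0.002]]
ft_force: [-3.0, 10.9, 2.3]
finger_gap: 0.498
```

```bash
python3 look.py f wrist scene;  sed -e "s/s_d.pkl/s_f.pkl/" m4.py >m5.py; python3 m5.py | head -1
```

```text
8.8 [ 0.4638 -0.0234  0.0192] [-3.  10.9  2.3]
tcp along 0.11383702211814303 0.45037131974426164
```

View pics/scene_f.png

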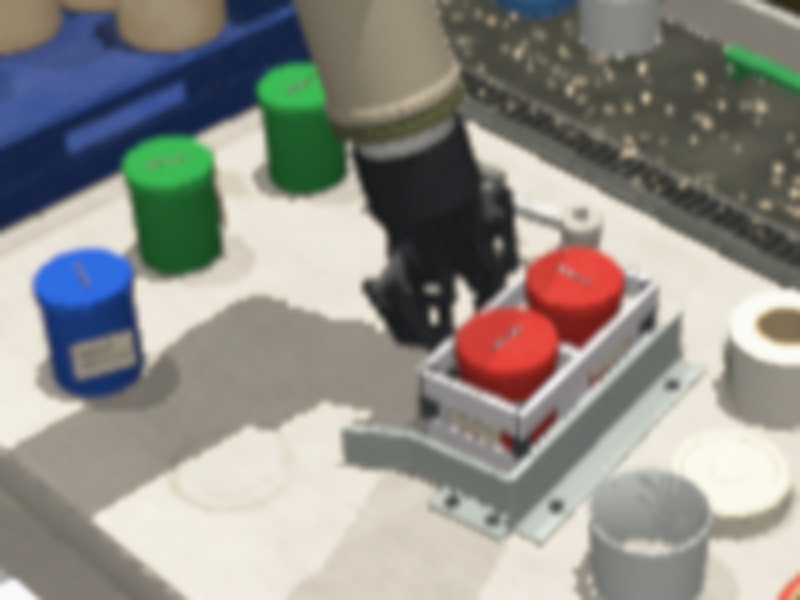

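View pics/wrist_f.png

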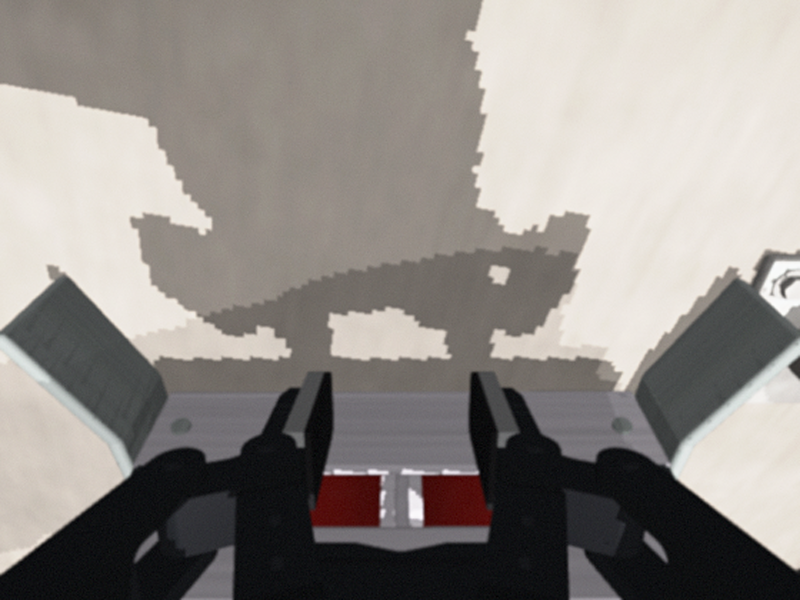

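Request:
carry_out(deltas=[[[0, 0, 0], [0.1, -0.7, 0], 0.5], [[0, 0, 0], [0.1, -0.7, 0], 0.5], [[0, 0, 0], [0.1, -0.7, 0], 0.5], [[0, 0, 0], [0.1, -0.6, 0], 0.5], [[0, 0, 0], [0.1, -0.6, 0], 0.5], [[0, 0, 0], [0, 0, 0], 0.5], [[0, 0, 0], [0, 0, 0], 0.5], [[0, 0, 0], [0, 0, 0], 0.5], [[0, 0, 0], [0, 0, 0], 0.5], [[0, 0, 0], [0, 0, 0], 0.5]])

```text
time_s: 9.9
tcp_pos: [0.4644, -0.0251, 0.0192]
eef_rot: [[0.182, 0.058, 0.982], [-0.94, -0.284, 0.191], [0.29, -0.957, 0.003]]
ft_force: [-3.2, 16.0, 3.2]
finger_gap: 0.5
```

Request:
carry_out(deltas=[[[0, 0, 0], [0.1, -0.7, 0], 0.5], [[0, 0, 0], [0.1, -0.7, 0], 0.5], [[0, 0, 0], [0.1, -0.7, 0], 0.5], [[0, 0, 0], [0.1, -0.7, 0], 0.5], [[0, 0, 0], [0, 0, 0], 0.5], [[0, 0, 0], [0, 0, 0], 0.5], [[0, 0, 0], [0, 0, 0], 0.5], [[0, 0, 0], [0, 0, 0], 0.5], [[0, 0, 0], [0, 0, 0], 0.5], [[0, 0, 0], [0, 0, 0], 0.5]])

```text
time_s: 10.9
tcp_pos: [0.4647, -0.0254, 0.0191]
eef_rot: [[0.184, 0.059, 0.981], [-0.94, -0.281, 0.193], [0.287, -0.958, 0.003]]
ft_force: [-8.2, 25.1, 7.6]
finger_gap: 0.498
```

```bash
python3 look.py g wrist side scene
```

```text
10.9 [ 0.4647 -0.0254  0.0191] [-8.2 25.1  7.6]
```

View pics/side_g.png

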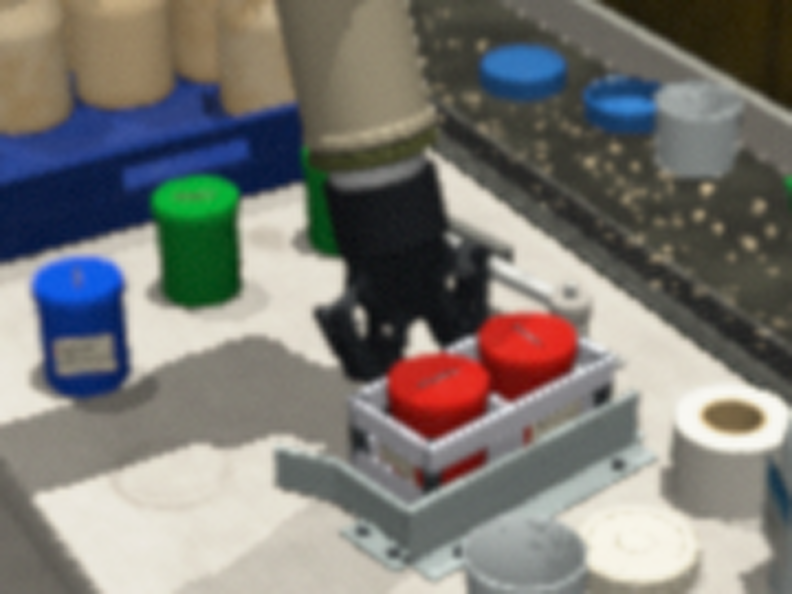

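View pics/wrist_g.png

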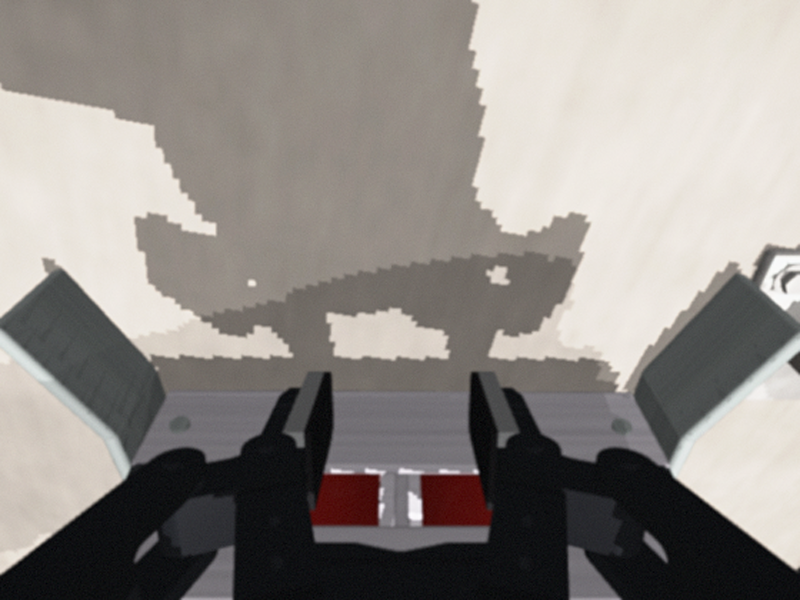

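Request:
carry_out(deltas=[[[0, 0, 0], [-0.6, 3, 0], 0.5], [[0, 0, 0], [-1, 5, 0], 0.5], [[0, 0, 0], [-1, 6, 0], 0.5], [[0, 0, 0], [-1.4, 7, 0], 0.5], [[0, 0, 0], [-1.4, 7, 0], 0.5], [[0, 0, 0], [-1.4, 7, 0], 0.5], [[0, 0, 0], [-2, 10, 0], 0.5], [[0, 0, 0], [0, 0, 20], 0.5], [[0, 0, 0], [0, 0, 40], 0.5], [[0, 0, 0], [0, 0, 40], 0.5]])

```text
time_s: 12.05
tcp_pos: [0.4547, 0.0129, 0.1201]
eef_rot: [[0.179, 0.054, 0.982], [-0.939, -0.29, 0.188], [0.295, -0.956, -0.001]]
ft_force: [1.0, 0.7, -0.8]
finger_gap: 0.501
```

Request:
carry_out(deltas=[[[0, 0, 0], [0, 0, 40], 0.3], [[0, 0, 0], [0, 0, 40], 0], [[4.2, 0.8, 0], [20, 10, 30], 0], [[4.2, 0.8, 0], [20, 15, 20], 0], [[4.2, 0.8, 0], [24, 15, 0], 0], [[4.2, 0.8, 0], [25, 15, 0], 0], [[0, 0, 0], [25, 15, 0], 0], [[0, 0, 0], [25, 14, 0], 0], [[0, 0, 0], [15, 10, 0], 0], [[0, 0, 0], [0, 0, 0], 0]])

```text
time_s: 13.05
tcp_pos: [0.6102, 0.1093, 0.2478]
eef_rot: [[0.19, -0.001, 0.982], [-0.982, -0.0, 0.19], [0.0, -1.0, -0.001]]
ft_force: [-0.5, -0.5, -1.0]
finger_gap: 0.003
```

```bash
python3 look.py h wrist scene
```

```text
13.05 [0.6102 0.1093 0.2478] [-0.5 -0.5 -1. ]
```

View pics/wrist_h.png

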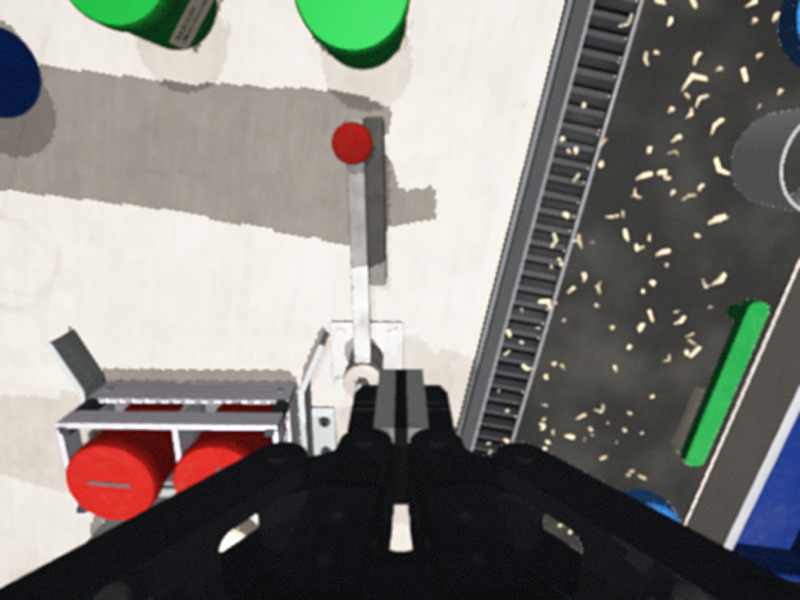

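View pics/scene_h.png

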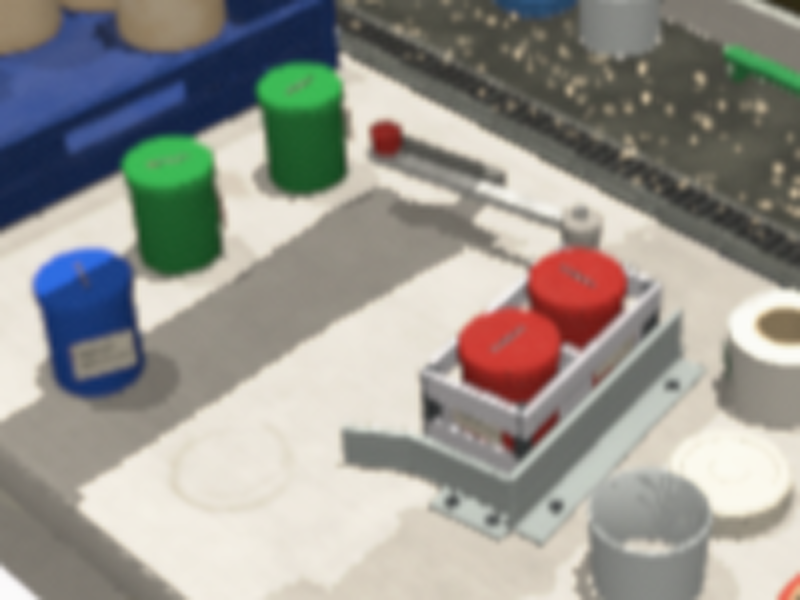

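```bash
sed -e "s/s_a.pkl/s_h.pkl/" -e '/^w(/d' m3.py > m6.py; cat >> m6.py <<'E'
w(352,143,.072,'knob');w(361,378,.055,'hub');w(384,118,.058,'pad out end');w(386,283,.058,'pad out in');w(535,180,0,'conv edge');w(520,180,0,'conv edge')
w(60,425,.078,'crate BL');w(293,408,.078,'crate BR');w(352,30,.08,'gF')
E
python3 m6.py
```

```text
tcp along 0.012350228054307133 0.6199940967336592
knob [0.5664 0.1798 0.072 ] along -0.0654 lat 0.5909
hub [0.5981 0.0181 0.055 ] along 0.0995 lat 0.5902
pad out end [0.5823 0.1982 0.058 ] along -0.0803 lat 0.6101
pad out in [0.603  0.0935 0.058 ] along 0.0265 lat 0.6098
conv edge [0.7007 0.1791 0.    ] along -0.0384 lat 0.7224
conv edge [0.6894 0.1769 0.    ] along -0.0384 lat 0.711
crate BL [ 0.3932 -0.0482  0.078 ] along 0.1244 lat 0.3762
crate BR [ 0.5551 -0.0024  0.078 ] along 0.1112 lat 0.544
gF [0.5573 0.2395 0.08  ] along -0.1257 lat 0.5937
```

```bash
python3 - <<'E'
import cv2
a=cv2.imread('pics/wrist_hraw.png')
cv2.imwrite('pics/wh1.png',cv2.resize(a[220:370,30:250],None,fx=3.6,fy=3.6,interpolation=cv2.INTER_CUBIC))
E
```

```text
(no output)
```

View pics/wh1.png

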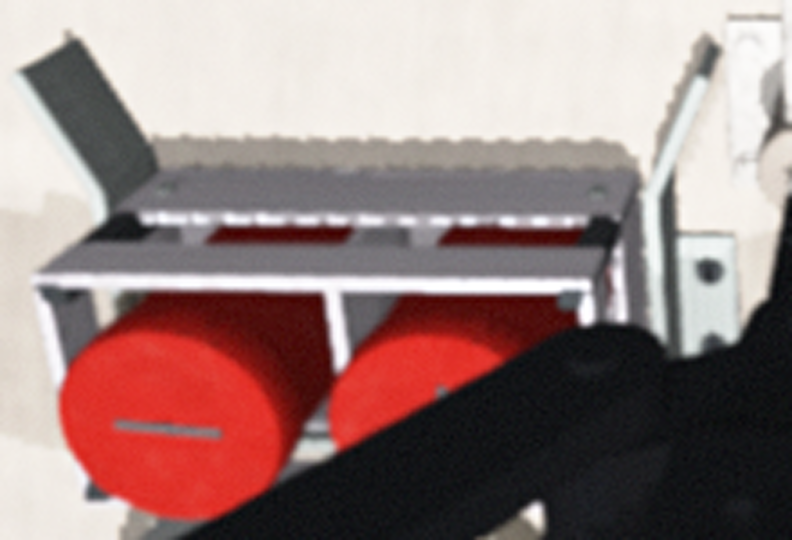

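Request:
carry_out(deltas=[[[0, 0, 0], [4.5, 22, 0], 0], [[0, 0, 0], [4, 22, 0], 0], [[0, 0, 0], [0, 0, -30], 0], [[0, 0, 0], [0, 0, -40], 0], [[0, 0, 0], [0, 0, -40], 0], [[0, 0, 0], [0, 0, -40], 0], [[0, 0, 0], [0, 0, -30], 0], [[0, 0, 0], [0, 0, -15], 0], [[0, 0, 0], [0, 0, -10], 0], [[0, 0, 0], [0, 0, 0], 0]])

```text
time_s: 14.15
tcp_pos: [0.6177, 0.1504, 0.0442]
eef_rot: [[0.187, 0.0, 0.982], [-0.982, 0.0, 0.187], [0.0, -1.0, 0.0]]
ft_force: [0.0, 0.2, -0.4]
finger_gap: 0.004
```

```bash
python3 look.py i wrist scene
```

```text
14.15 [0.6177 0.1504 0.0442] [ 0.   0.2 -0.4]
```

View pics/wrist_i.png

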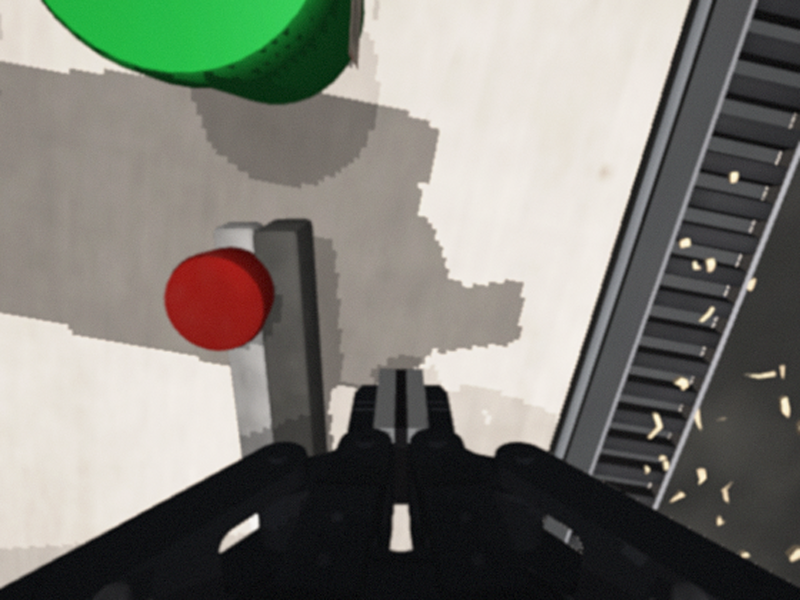

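View pics/scene_i.png

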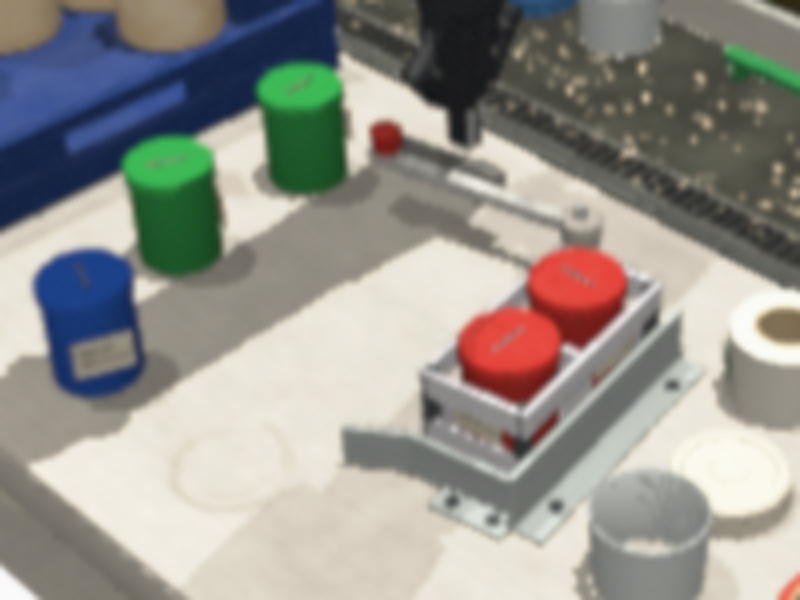

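```bash
cat > sweep.py <<'E'
import numpy as np
piv=np.array([.5986,.0165]); a0=np.arctan2(.981,-.196)
def P(th,d=.029,r=.127):
    a=a0+np.radians(th); e=np.array([np.cos(a),np.sin(a)]); n=np.array([e[1],-e[0]]); return piv+r*e+d*n
prev=np.array([.6177,.1504]); 
ths=[0]*0+[0,4,8,12,16,20,25,30,35,40,45,50,55,60,65,70,75,78,81,83]
for t in ths:
    p=P(t); print(t,p.round(4),((p-prev)*1000).round(1)); prev=p
E
python3 sweep.py
```

```text
0 [0.6022 0.1467] [-15.5  -3.7]
4 [0.5931 0.1467] [-9.1 -0.1]
8 [0.584  0.1459] [-9.1 -0.7]
12 [0.575  0.1446] [-9.  -1.3]
16 [0.5661 0.1427] [-8.9 -2. ]
20 [0.5574 0.1401] [-8.7 -2.6]
25 [0.5468 0.136 ] [-10.6  -4.1]
30 [0.5366 0.1311] [-10.2  -5. ]
35 [0.5268 0.1252] [-9.7 -5.8]
40 [0.5176 0.1185] [-9.2 -6.7]
45 [0.509  0.1111] [-8.6 -7.4]
50 [0.5011 0.1029] [-7.9 -8.2]
55 [0.494  0.0941] [-7.2 -8.8]
60 [0.4876 0.0847] [-6.4 -9.4]
65 [0.4821 0.0748] [-5.5 -9.9]
70 [0.4774 0.0644] [ -4.6 -10.4]
75 [0.4737 0.0536] [ -3.7 -10.7]
78 [0.472  0.0471] [-1.8 -6.6]
81 [0.4705 0.0404] [-1.4 -6.7]
83 [0.4698 0.0359] [-0.8 -4.5]
```

Request:
carry_out(deltas=[[[0, 0, 0], [-5, -1.2, 0], 0], [[0, 0, 0], [-5, -1.2, 0], 0], [[0, 0, 0], [-5.5, -1.3, 0], 0], [[0, 0, 4], [-9.1, -0.1, 0], 0], [[0, 0, 4], [-9.1, -0.7, 0], 0], [[0, 0, 4], [-9, -1.3, 0], 0], [[0, 0, 4], [-8.9, -2, 0], 0], [[0, 0, 4], [-8.7, -2.6, 0], 0], [[0, 0, 5], [-10.6, -4.1, 0], 0], [[0, 0, 0], [0, 0, 0], 0]])

```text
time_s: 15.25
tcp_pos: [0.5462, 0.1359, 0.0449]
eef_rot: [[0.586, 0.001, 0.811], [-0.811, 0.001, 0.586], [-0.001, -1.0, 0.002]]
ft_force: [0.8, -0.3, 0.0]
finger_gap: 0.005
```

```bash
python3 look.py j wrist scene
```

```text
15.25 [0.5462 0.1359 0.0449] [ 0.8 -0.3  0. ]
```

View pics/wrist_j.png

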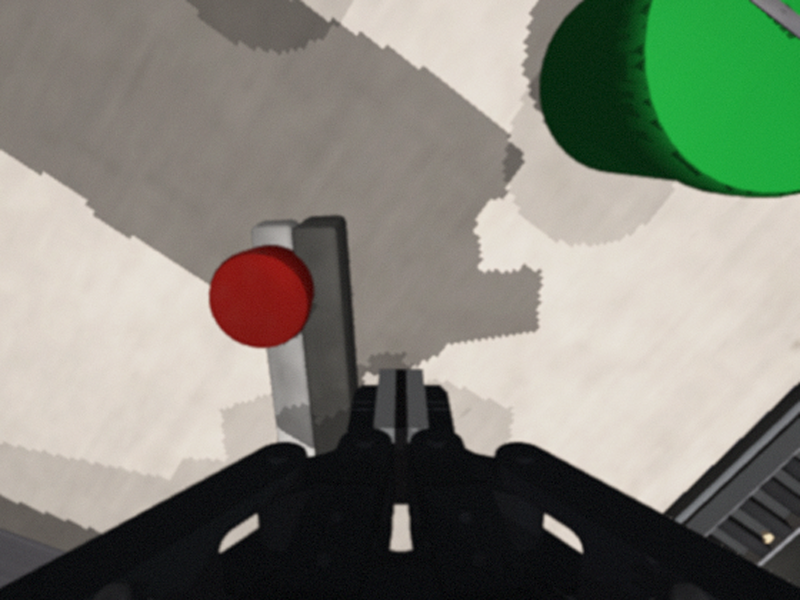

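View pics/scene_j.png

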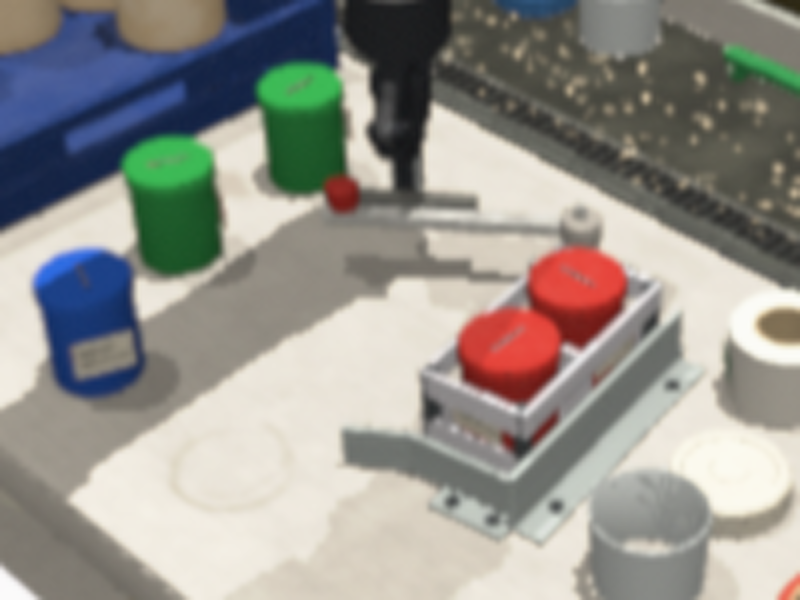

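Request:
carry_out(deltas=[[[0, 0, 5], [-10.2, -5, 0], 0], [[0, 0, 5], [-9.7, -5.8, 0], 0], [[0, 0, 5], [-9.2, -6.7, 0], 0], [[0, 0, 5], [-8.6, -7.4, 0], 0], [[0, 0, 5], [-7.9, -8.2, 0], 0], [[0, 0, 5], [-7.2, -8.8, 0], 0], [[0, 0, 5], [-6.4, -9.4, 0], 0], [[0, 0, 5], [-5.5, -9.9, 0], 0], [[0, 0, 5], [-4.6, -10.4, 0], 0], [[0, 0, 0], [0, 0, 0], 0]])

```text
time_s: 16.35
tcp_pos: [0.4775, 0.0635, 0.0443]
eef_rot: [[0.987, -0.0, 0.163], [-0.163, 0.001, 0.987], [-0.001, -1.0, 0.001]]
ft_force: [0.4, -0.2, 0.3]
finger_gap: -0.002
```

```bash
python3 look.py k wrist scene
```

```text
16.35 [0.4775 0.0635 0.0443] [ 0.4 -0.2  0.3]
```

View pics/wrist_k.png

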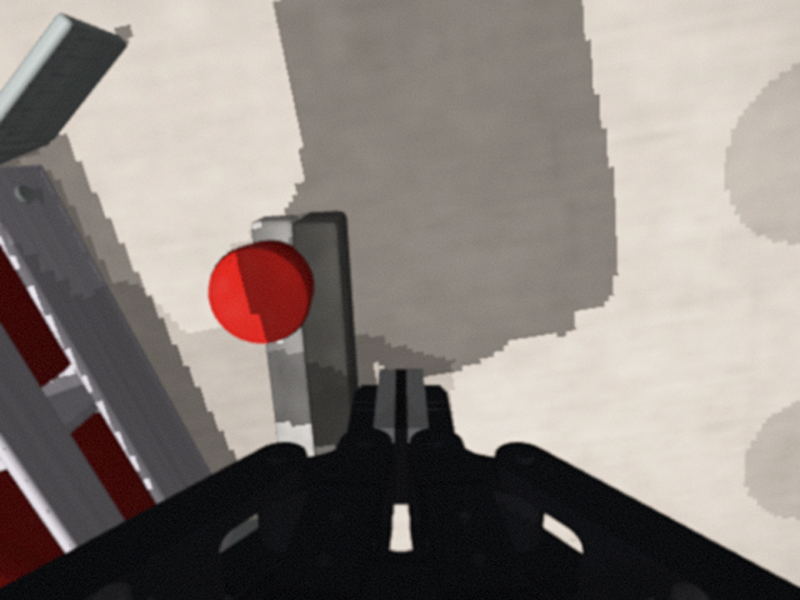

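View pics/scene_k.png

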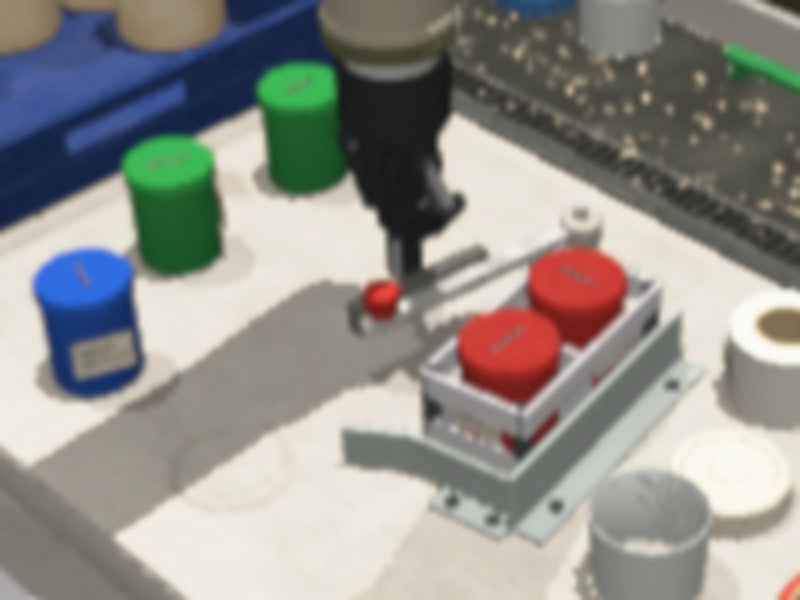

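Request:
carry_out(deltas=[[[0, 0, 3], [-2.2, -6.4, 0], 0], [[0, 0, 2], [-1.5, -4.3, 0], 0], [[0, 0, 3], [-1.8, -6.6, 0], 0], [[0, 0, 2], [-1, -4.5, 0], 0], [[0, 0, 1], [-0.4, -2.2, 0], 0], [[0, 0, 1], [-0.4, -2.2, 0], 0], [[0, 0, 0], [0, 0, 0], 0], [[0, 0, 0], [0, 0, 0], 0], [[0, 0, 0], [0, 0, 0], 0], [[0, 0, 0], [0, 0, 0], 0]])

```text
time_s: 17.45
tcp_pos: [0.4706, 0.0385, 0.0443]
eef_rot: [[0.999, 0.0, -0.048], [0.048, 0.001, 0.999], [0.0, -1.0, 0.001]]
ft_force: [-0.9, 1.4, 0.7]
finger_gap: 0.002
```

Request:
carry_out(deltas=[[[0, 0, 0.5], [-0.2, -1.2, 0], 0], [[0, 0, 0.5], [-0.2, -1.2, 0], 0], [[0, 0, 0.5], [-0.2, -1.2, 0], 0], [[0, 0, 0.5], [-0.2, -1.2, 0], 0], [[0, 0, 0], [0, 0, 0], 0], [[0, 0, 0], [0, 0, 0], 0], [[0, 0, 0], [0, 0, 0], 0], [[0, 0, 0], [0, 0, 0], 0], [[0, 0, 0], [0, 0, 0], 0], [[0, 0, 0], [0, 0, 0], 0]])

```text
time_s: 18.45
tcp_pos: [0.4698, 0.0341, 0.0443]
eef_rot: [[0.996, 0.0, -0.084], [0.084, 0.002, 0.996], [0.0, -1.0, 0.002]]
ft_force: [-0.6, 5.6, -0.2]
finger_gap: 0.002
```

```bash
python3 look.py l wrist scene
```

```text
18.45 [0.4698 0.0341 0.0443] [-0.6  5.6 -0.2]
```

View pics/wrist_l.png

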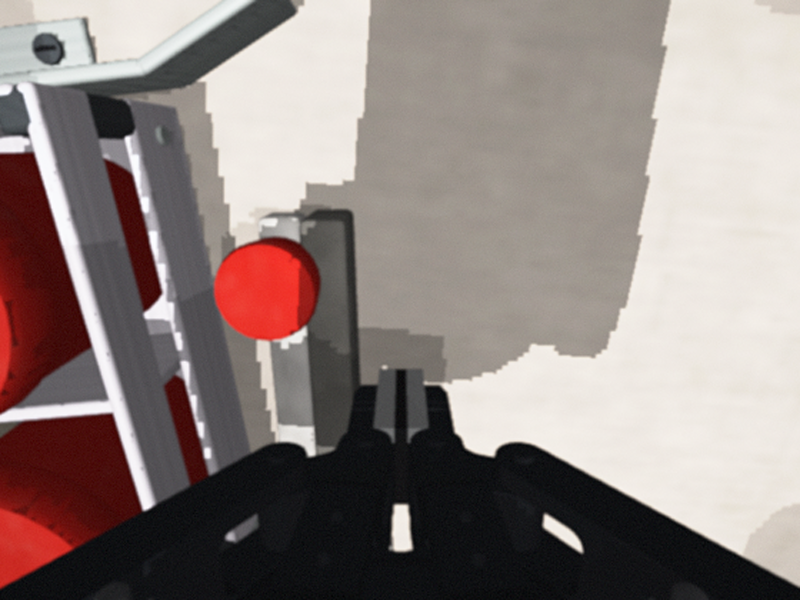

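View pics/scene_l.png

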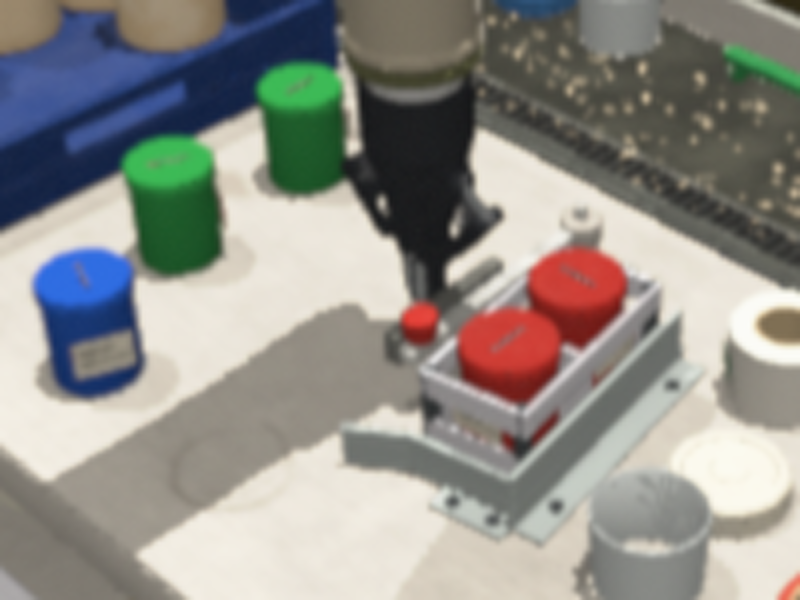

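Request:
carry_out(deltas=[[[0, 0, 0.5], [-0.2, -1.2, 0], 0], [[0, 0, 0.5], [-0.2, -1.2, 0], 0], [[0, 0, 0], [-0.1, -1, 0], 0], [[0, 0, 0], [-0.1, -1, 0], 0], [[0, 0, 0], [0, -0.8, 0], 0], [[0, 0, 0], [0, 0, 0], 0], [[0, 0, 0], [0, 0, 0], 0], [[0, 0, 0], [0, 0, 0], 0], [[0, 0, 0], [0, 0, 0], 0], [[0, 0, 0], [0, 0, 0], 0]])

```text
time_s: 19.55
tcp_pos: [0.4695, 0.0336, 0.0444]
eef_rot: [[0.994, 0.001, -0.106], [0.106, 0.006, 0.994], [0.002, -1.0, 0.006]]
ft_force: [1.7, 21.0, -2.4]
finger_gap: -0.002
```

```bash
python3 look.py m wrist;sed -e "s/s_a.pkl/s_m.pkl/" -e '/^w(/d' m3.py > m7.py; python3 m7.py
```

```text
19.55 [0.4695 0.0336 0.0444] [ 1.7 21.  -2.4]
tcp along 0.05903495943014027 0.46715322816706245
```

View pics/wrist_m.png

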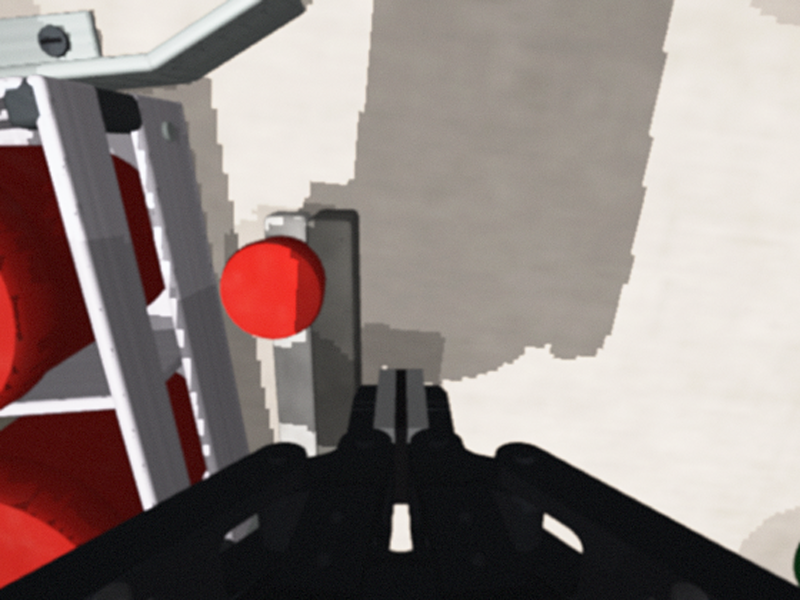

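Request:
carry_out(deltas=[[[0, 0, 0], [0, 4, 0], 0], [[0, 0, 0], [0, 8, 0], 0], [[0, 0, 0], [0, 12, 0], 0], [[0, 0, 0], [0, 15, 0], 0], [[0, 0, 0], [0, 10, 20], 0], [[0, 0, 0], [0, 0, 40], 0], [[0, 0, 0], [0, 0, 45], 0], [[0, 0, -8], [0, 0, 45], 0], [[0, 0, -8], [0, 0, 45], 0], [[0, 0, -8], [0, 0, 45], 0]])

```text
time_s: 20.6
tcp_pos: [0.4686, 0.0772, 0.2862]
eef_rot: [[0.948, 0.0, 0.319], [-0.319, 0.001, 0.948], [0.0, -1.0, 0.001]]
ft_force: [1.0, -0.0, 0.4]
finger_gap: -0.002
```

Request:
carry_out(deltas=[[[0, 0, -8], [0, 0, 15], 0], [[0, 0, -8], [0, 0, 0], 0], [[0, 0, -8], [0, 0, 0], 0], [[0, 0, -8], [0, 0, 0], 0], [[0, 0, -8], [0, 0, 0], 0], [[0, 0, -8], [0, 0, 0], 0], [[0, 0, -8], [0, 0, 0], 0], [[0, 0, -5], [0, 0, 0], 0], [[0, 0, 0], [0, 0, 0], 0], [[0, 0, 0], [0, 0, 0], 0]])

```text
time_s: 21.6
tcp_pos: [0.469, 0.0773, 0.2992]
eef_rot: [[0.189, 0.001, 0.982], [-0.982, -0.0, 0.189], [0.0, -1.0, 0.001]]
ft_force: [-0.8, 0.6, -0.5]
finger_gap: -0.0
```

```bash
python3 look.py n wrist scene side
```

```text
21.6 [0.469  0.0773 0.2992] [-0.8  0.6 -0.5]
```

View pics/wrist_n.png

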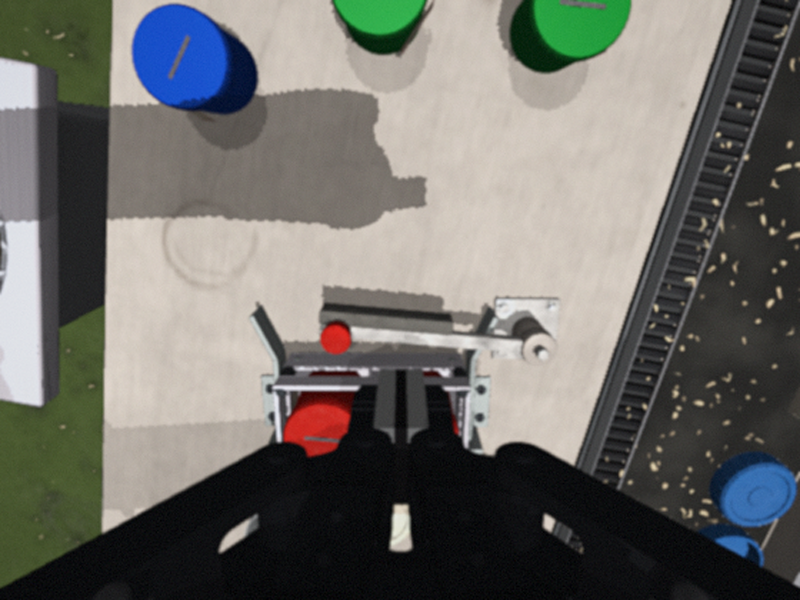

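View pics/scene_n.png

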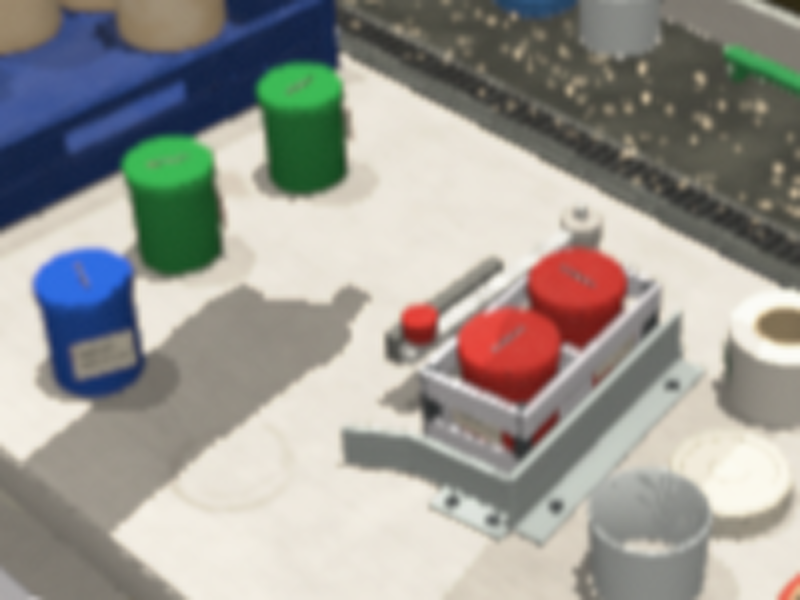

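View pics/side_n.png

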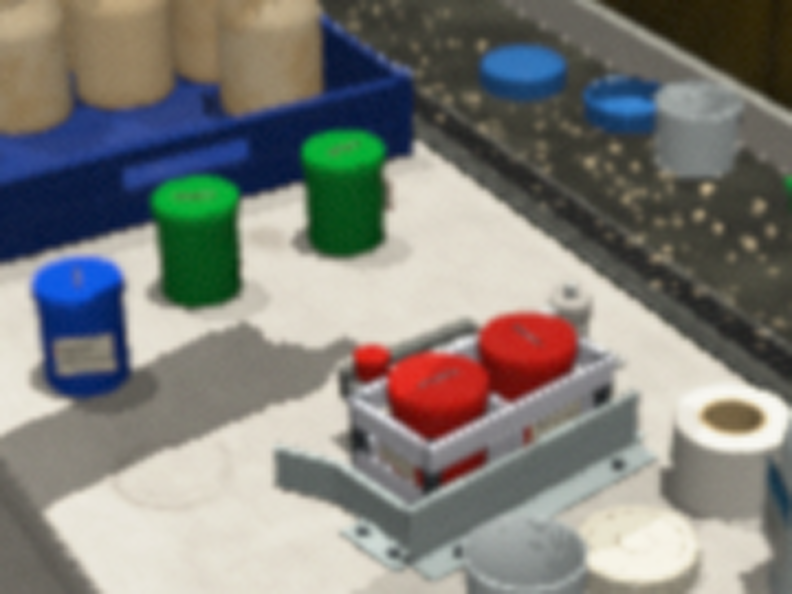

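```bash
sed -e "s/s_a.pkl/s_n.pkl/" -e '/^w(/d' m3.py > m8.py; cat >> m8.py <<'E'
k=ray('w',v8(336,337),.072,c,R,o)[:2];h=ray('w',v8(539,346),.055,c,R,o)[:2]
e=k-h; print('r',np.linalg.norm(e),'lever rel bay yaw -79:',np.arctan2(e[1],e[0])%(2*np.pi)-np.radians(101))
sc=lambda u,v:(140+(u+.5)/4-.5,145+(v+.5)/4-.5)
sd=lambda u,v:(165+(u+.5)/4.4-.5,120+(v+.5)/4.4-.5)
P=[('scene',(40,-80,78),sc(518,410)),('scene',(-40,-80,78),sc(422,377)),('scene',(40,80,78),sc(660,283)),
('side',(40,-80,78),sd(430,447)),('side',(-40,-80,78),sd(350,404)),('side',(40,80,78),sd(619,362))]
p,r=fit(P,[.47,-.07,-1.37]);print(p,np.degrees(p[2]),p[:2]@U,p[:2]@L);print(r.round(1).tolist())
E
python3 m8.py
python3 - <<'E'
import cv2
a=cv2.imread('pics/scene_nraw.png')[200:285,235:320]
cv2.imwrite('pics/n1.png',cv2.resize(a,None,fx=7,fy=7,interpolation=cv2.INTER_CUBIC))
E
```

```text
tcp along 0.016080682442985175 0.4752368023038787
r 0.1668738568789566 lever rel bay yaw -79: 1.4812768226090856
[ 0.47275158 -0.07531346 -1.38132761] -79.1442422315786 0.16654181743078916 0.4490078638006225
[[2.0, 2.4], [-0.9, -1.0], [0.9, 0.4], [0.3, 0.3], [-0.8, -2.0], [-0.5, -1.8]]
```

View pics/n1.png

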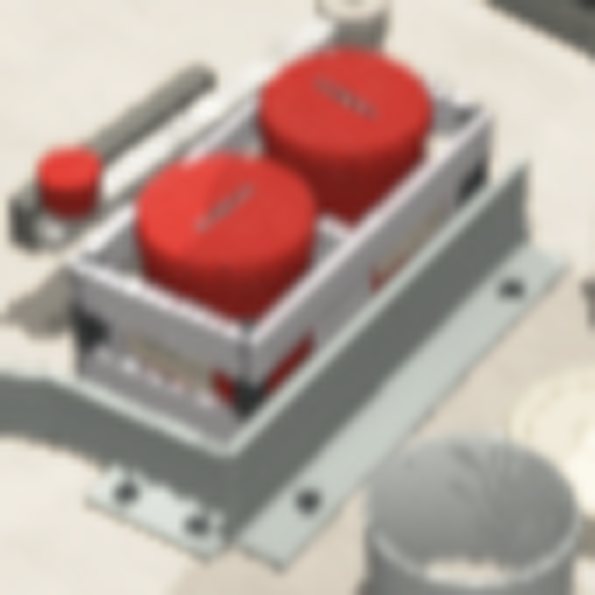

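```bash
python3 -c "
from rig import bot
print(bot.observe()['ft_force']); print(bot.close_job())"
```

```text
[-0.77351819 -0.14866825  0.13624951]
the job is handed in; nothing more can be done
None
```

The crate is home against the back of the bay and the swing stop bars the way out behind it. I handed the job in at about 22 s on the robot's clock.

- **Crate:** I pushed it with two half-open fingers, tilted back, on the low board about 25 mm up. It slid at about 10–12 N. At the back stop the push force rose to about 26 N with almost no further movement. The last pictures show it upright, flush with the back stop and centred between the guides, with both tins standing. The fit gave a heading of -79.1°, against a bay heading of about -79°.
- **Swing stop:** I pushed its pad round the arc with the shut fingers until it would go no farther, where the force reached 21 N. I then backed off. The last wrist picture gives about 1.48 rad, its end stop.
- **Bystanders:** None of the other things visible in the last pictures had moved; I did not check the ones outside those crops (red tape, screwdriver). The robot was clear of everything when I handed in.

**Disagreements:** the bay position from different pictures differed by up to about 9 mm along the push. The crate's final position in the last fit is about 3 mm beyond my home estimate, with errors of up to about 3 pixels. So "home" rests on the force rise and the close picture rather than on that measurement.

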